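Unlock the stock chest with the panel key from the back of the hook

ROBOT

A 6-joint arm with a two-finger parallel gripper is mounted at the origin on the work surface. World frame = base frame: x ahead of the robot, y to its left, z up, the work surface at z = 0. Lengths are in m, angles in rad, forces in N, time in s.
With the tool pointing down it reaches from about 0.325 to 1 m from the base axis. Payload 5.1 kg.
Tool frame: the origin (TCP) lies between the finger pads; the fingertips stand robot.tips_ahead ahead of it and the grasp point (between the pads) lies 6 mm ahead of it (robot.tips_ahead is the distance from the TCP to the fingertips, in m); z points along the fingers, x is the direction in which the jaws open and shut, and the axes are right-handed (so a half turn about z gives the same grasp; the last joint's range is limited). The gripper opens to 85 mm and grips with 20 to 120 N. Pads are 22 mm wide; open, the fingers measure 114 mm over their backs; the gripper's body (76 mm by 85 mm) begins 54 mm behind the grasp point. The pads swing forward as they close: fully open they stand 13 mm farther back than shut.
Start: joints at [-1.207, 0.124, 1.65, -0, 1.367, -0.083], TCP at [0.281, -0.586, 0.256] pointing down, gripper open.
Joint ranges: [-2.61, 2.61], [-1.02, 2.33], [0.03, 2.71], [-1.35, 4.49], [0.32, 2.68], [-2.91, 2.91]. Speed limits (rad/s): [2.57, 2.57, 3.14, 3.14, 3.14, 3.14].

INTERFACE

Orientations are given as a 3x3 rotation matrix whose columns are the frame's x, y, z axes.
In Python, from workcell import robot gives the robot as it stands.
- The arm moves only by the tool jog_arm, never from a script. Its arguments are lists of equal length, an entry for each row: "linear": the shift along the tool's x, y, z in mm, a list of three; "twist": the turn about the tool's z in degrees; "fingers": the closure, from 0 (fully open) to 1 (shut). In form: {"linear": [[dx, dy, dz], ...], "twist": [twist, ...], "fingers": [fingers, ...]}. A call has 1 to 8 rows; each row is the pose to reach, as a shift and turn from the pose commanded when the call began, along the tool's axes at that moment; what a row does not reach only later rows make up. A row lasts 1/12 s, in which the tool goes at most 41.7 mm and 7.16 degrees, less where a joint would pass 70% of its speed; a pose out of reach is approached as far as the arm can. A call with a gripper value outside its range is refused whole. The fingers move at their own pace and stop on an object; "grip_force" is the grip in N (left out, the last holds). Time passes only in rows, so rows that repeat a pose let the fingers close. It gives the time, the measured TCP pose, the force and the opening at its end, in the units of the state.
- robot.sense(): the state, without advancing time (a new reading comes with each control period).
- robot.get_image(name): name is "side" or "top"; returns the picture (400x640x3 uint8, red, green, blue); there is no depth.
- robot.camera_params(name): a dict with "camera_matrix" (3x3 intrinsics, pixels), "k1" (the pictures are not rectified: a ray, as slopes to the right and down, at radius r is drawn at 1 + k1 r^2 times it, then the intrinsics apply), "position" and "attitude" of the camera in the world. Camera axes: x right, y down, z forward; pixel columns grow to the right and rows downward; lengths in m; the calibration is good to about 2 mm. A picture is of the moment at which its call begins. camera_params takes no time and is no camera call.
- robot.close_job(): hands the job in, once; it reports no verdict.
The state is a dict: "t": time; "joints": joint angles; "joint_vel": joint speeds; "joint_efforts": joint torques, N m; "tool_pos": TCP position; "orientation": TCP orientation; "wrist_force": force on the tool from outside, world axes, zero at the start; "wrist_torque": the same for the moment, N m; "opening": finger opening in m.
Only numpy, scipy, OpenCV 4.12 (cv2) and the standard library are available. Lean on these libraries where they do the work, as an engineer would, in place of code of your own. Each camera call takes 0.05 s, during which the arm holds its last target.

TASK

The stock chest has to be unlocked with the yellow panel key, which hangs at the back of the full hook behind the blue and the red one. Hang the blue and the red key on the spare hook, then take the yellow key, fit it fully down over the square spindle of the lock by feel, and turn it counterclockwise (seen from above) to its stop, leaving it standing in the lock. Be gentle with hooks and lock, drop no key, and leave everything else on the bench where it is.

Things in the scene. Friction and masses are not known exactly. Their poses are not given: they have to be found in the camera images.
- rack: Fixed key stand (all sizes in mm): grey foot plate 130 x 260 x 8, two dark posts, a grey cross rail 256 wide (y) with its top edge 210 above the bench. It carries two hooks about 120 apart in y. Origin on the bench under the rail's front face; hooks point to -x.
- hook_full: The crowded hook: fixed steel prong, 8 mm dia. Origin where its axis leaves the rail's face; it runs level along its -x for 98, then turns up; the tip (x -104) tops out 14 above the axis. A hung key's origin lies 9 below the axis; raise the key 11 to 17 to slide its bow off or on over the tip. Bears at most 40 N.
- hook_spare: The empty hook beside it: same shape, axes and limit as hook_full; on either side of it, its height may differ by 8 mm. Room for both keys between rail and tip.
- key_yellow: The key that fits, yellow bow, hung last, about 24 mm in front of the rail. Bow, shank and origin as the blue key. Its end is a square socket, outside 19.5 x 19.5, opening 13.5 x 13.5 (sides along key x and y), 18 deep; its mouth is 85 below the origin.
- key_blue: Blue-bowed panel key, one of the front two (either order, 24 mm apart). Its bow is a flat loop: 12 thick (x), 40 wide (y), 42 tall (z), straight sides to pinch across y; opening 24 wide x 26 tall. Origin: middle of that opening, z up. Below it a 12 dia. shank, end 85 below the origin, triangular. 0.09 to 0.15 kg.
- key_red: Red-bowed panel key, the other of the front two. As the blue one, but its end has two wings, 22 mm across y.
- chest: Fixed grey steel chest 220 (x) x 280 (y) mm. Origin: middle of its underside, on the bench; top of its lid 110 above. The lid has play on its hinges and the lock in its slot; neither shifts under gentle load. Lid and lock bear 50 N until the key is fully down, then 90 N (contact forces summed) in turning and at the stop.
- lock_place (a point): Nominal place of the lock, 115 mm above the chest's origin, axes as the chest. The real lock is off by up to 4.5 mm in x and in y, not measured: a steel bezel 46 dia., on it a dark flange (top at this height) with a brass spindle 12 x 12 square, 16 tall, its top 3 a blunt taper to 2 x 2. Fully fitted, the key's mouth rests on the flange.
- latch (a joint): Angle (rad) of the square spindle: at 0 (locked) its sides lie along the chest's x and y; it grows counterclockwise seen from above to a hard stop at 1.571 (unlocked). Starts at 0 to 0.2, stays where left, turns with about 0.06 N m. The socket has about 0.13 rad of play on it.
- jar_lid_top: Leave alone: white screw-cap jar, 50 mm dia. x 38 mm high, standing on the rear half of the chest's lid. Origin at the middle of its underside.
- carton_a: Leave alone: white product carton 45 x 45 x 130 mm high, standing. Origin at the middle of its underside.
- carton_b: Leave alone: white product carton 45 x 45 x 130 mm high, standing. Origin at the middle of its underside.
- bottle_amber: Leave alone: amber bottle 44 dia. x 110 mm high, standing. Origin at the middle of its underside.
- pot_cream: Leave alone: glass cream jar 56 dia. x 50 mm high, standing. Origin at the middle of its underside.
- knife: Leave alone: orange closed safety knife, 130 x 20 x 14 mm high, lying along its x axis. Origin at the middle of its underside.

How it is judged:
On the way, in this order (a step that is already met when the one before it is completed fails the run):
1. the blue and the red key hang on the spare hook, let go (x of key_blue in the frame of hook_spare between -0.098 and -0.004 m and y of key_blue in the frame of hook_spare between -0.014 and 0.014 m and z of key_blue in the frame of hook_spare between -0.014 and -0.005 m and contact force between each of key_blue, key_red and hook_spare above 0.3 N and contact force between the fingers and key_blue below 0.05 N and x of key_red in the frame of hook_spare between -0.098 and -0.004 m and y of key_red in the frame of hook_spare between -0.014 and 0.014 m and z of key_red in the frame of hook_spare between -0.014 and -0.005 m and contact force between the fingers and key_red below 0.05 N), for 0.2 s.
2. the yellow key is fully down on the spindle, still locked (z of key_yellow in the frame of chest between 0.195 and 0.2035 m and x of key_yellow in the frame of chest between -0.087 and -0.063 m and y of key_yellow in the frame of chest between -0.012 and 0.012 m and angle between key_yellow's own z axis and vertical below 0.15 rad and value of joint latch below 0.8 rad), for 0.1 s.
At the end, for the whole second after the job is handed in: Blue and red key hang free and at rest on the spare hook behind its tip (origin 5 to 14 mm below the prong's axis); the yellow key stands let go in the lock, fully down (origin 195 to 203.5 mm above the chest's underside), upright within 0.15 rad; latch beyond 1.45 rad (all of step 1 and z of key_yellow in the frame of chest between 0.195 and 0.2035 m and x of key_yellow in the frame of chest between -0.087 and -0.063 m and y of key_yellow in the frame of chest between -0.012 and 0.012 m and angle between key_yellow's own z axis and vertical below 0.15 rad and value of joint latch above 1.45 rad and contact force between the fingers and key_yellow below 0.05 N and linear speed of key_yellow below 0.03 m/s and linear speed of each of key_blue, key_red below 0.05 m/s); the robot touches nothing.
It fails at once if a hook is loaded by more than 40 N (contact force between any of hook_full, hook_spare and anything else above 40 N).
It fails at once if chest, lid or lock is loaded by more than 50 N before the yellow key is fully down, or by more than 90 N at any time (contact force between chest and anything else above 90 N or (contact force between chest and anything else above 50 N and z of key_yellow in the frame of chest above 0.2035 m)).
It fails at once if a key is dropped (its bow comes lower than 120 mm above the bench) (height (world z) of any of key_yellow, key_blue, key_red below 0.12 m).
It fails at once if a bystander is moved by more than 25 mm (distance of any of jar_lid_top, carton_a, carton_b, bottle_amber, pot_cream, knife from where it was at the start of the episode above 0.025 m).
It also fails if it takes over 72 s, if anything falls off the work surface, if the arm or the gripper's body presses on something with over 40 N, if the wrist force passes 120 N, or if a joint passes its speed limit or range.

## Working session

There is one attempt and no reset: what is moved stays moved. The work goes in short steps, Python scripts to look and compute and a tool call to move; the robot and the scene stay as the last step left them, time stands still between calls to the robot, and variables do not carry over. Pictures are saved under pics/ and viewed, and the job is handed in when it is done.

Besides the shell and the picture viewer there is one more tool, called after "Emit:" as name(argument=value, ...) on one line, values as JSON. jog_arm: Moves the arm, as the interface text tells. Its arguments: {"type":"object","properties":{"linear":{"type":"array"},"twist":{"type":"array"},"fingers":{"type":"array"},"grip_force":{"type":"number"}},"required":["linear","twist","fingers"]}

```bash
ls; mkdir -p pics
cat > a.py <<'E'
from workcell import robot
import cv2,numpy as np
s=robot.sense()
for k,v in s.items(): print(k,np.round(v,4).tolist())
print(robot.tips_ahead)
for n in("side","top"):
    im=robot.get_image(n); cv2.imwrite(f"pics/{n}0.png",im[:,:,::-1])
    p=robot.camera_params(n); print(n,p)
E
python3 a.py
```

```text
pics
t 0.0
joints [-1.2066, 0.1245, 1.6516, 0.0, 1.3675, -0.0826]
joint_vel [-0.0005, -0.0003, -0.0001, 0.0009, -0.0004, 0.0005]
joint_efforts [-0.0021, -42.3612, -36.5454, -0.0001, 0.0071, -0.0]
tool_pos [0.2806, -0.5857, 0.255]
orientation [[0.4321, -0.9018, -0.0007], [-0.9018, -0.4321, 0.002], [-0.0021, -0.0002, -1.0]]
wrist_force [0.4552, 0.1838, 0.1066]
wrist_torque [0.0205, -0.013, 0.0577]
opening 0.0856
0.025
side {'camera_matrix': array([[485.73021577,   0.        , 325.71784133],
       [  0.        , 485.73021577, 196.42368265],
       [  0.        ,   0.        ,   1.        ]]), 'k1': 0.04773724626718493, 'position': array([-0.04192291,  0.92866417,  1.05608484]), 'attitude': array([[-0.84188915, -0.35530573,  0.40617791],
       [-0.53920031,  0.52309977, -0.66002246],
       [ 0.02203819, -0.77467701, -0.63197299]])}
top {'camera_matrix': array([[452.47419521,   0.        , 317.3768811 ],
       [  0.        , 452.47419521, 207.78780895],
       [  0.        ,   0.        ,   1.        ]]), 'k1': -0.12219533765090045, 'position': array([ 0.24428248, -0.02206649,  1.59981596]), 'attitude': array([[-0.01159877, -0.97943641,  0.20141942],
       [-0.99993024,  0.01091105, -0.00452429],
       [ 0.00223356, -0.20145785, -0.97949464]])}
```

View pics/side0.png

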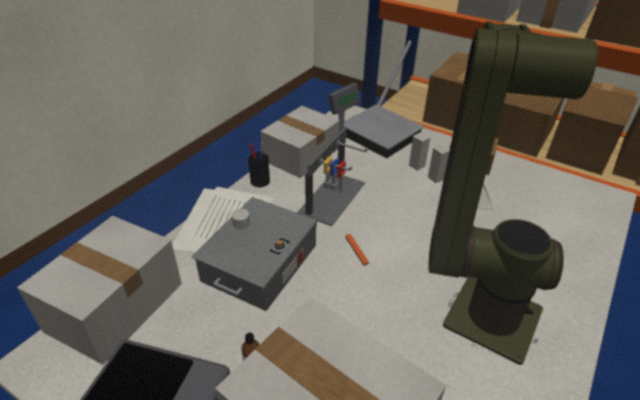

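View pics/top0.png

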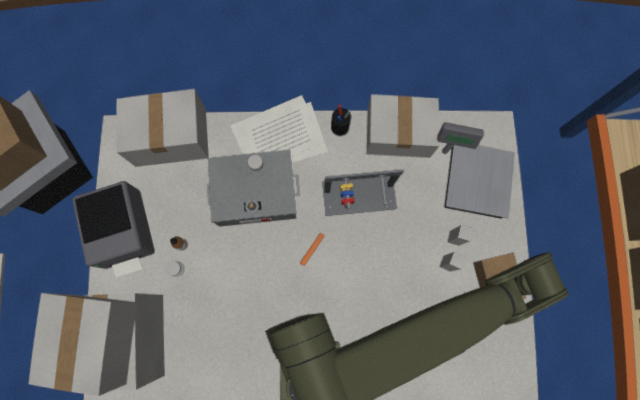

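```bash
cat > z.py <<'E'
import cv2,sys
src,x0,y0,x1,y1,f,out=sys.argv[1:]
x0,y0,x1,y1,f=map(int,(x0,y0,x1,y1,f))
im=cv2.imread(src)[y0:y1,x0:x1]
im=cv2.resize(im,None,fx=f,fy=f,interpolation=cv2.INTER_CUBIC)
for k in range(0,x1-x0,10): cv2.putText(im,str(x0+k),(k*f,8),0,.3,(0,255,255),1);cv2.line(im,(k*f,8),(k*f,14),(0,255,255),1)
for k in range(0,y1-y0,10): cv2.putText(im,str(y0+k),(0,k*f+4),0,.3,(0,255,255),1)
cv2.imwrite(out,im)
E
python3 z.py pics/top0.png 315 160 410 222 8 pics/top0z.png
python3 z.py pics/side0.png 295 125 380 225 6 pics/side0z.png
python3 z.py pics/top0.png 200 145 305 228 7 pics/top0c.png
python3 z.py pics/side0.png 190 195 325 310 5 pics/side0c.png
```

```text
(no output)
```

View pics/top0z.png

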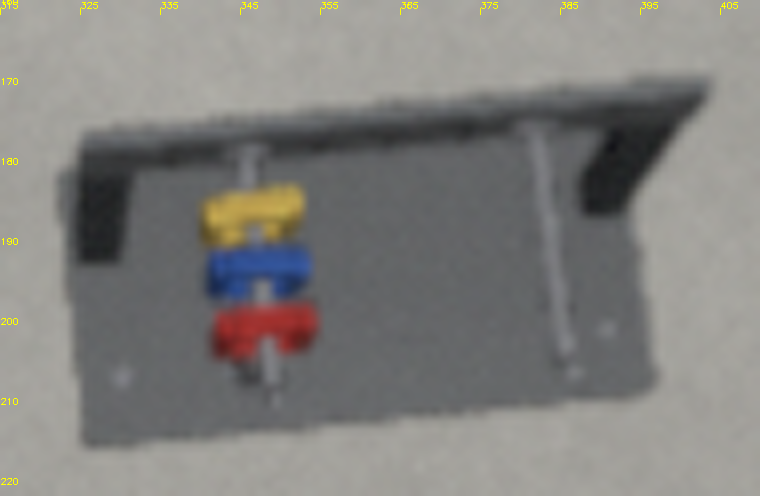

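View pics/side0z.png

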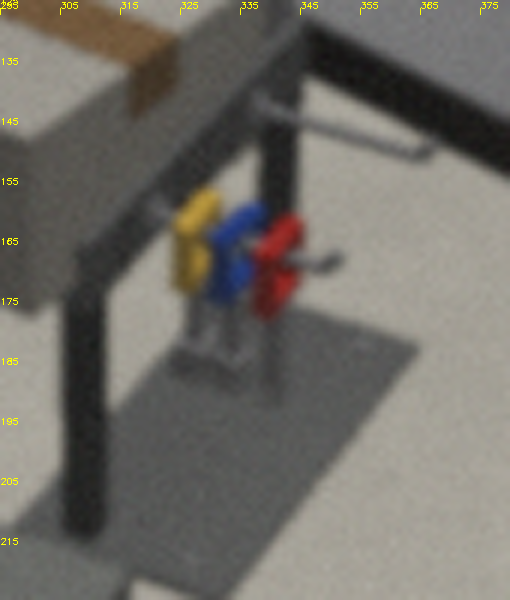

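View pics/top0c.png

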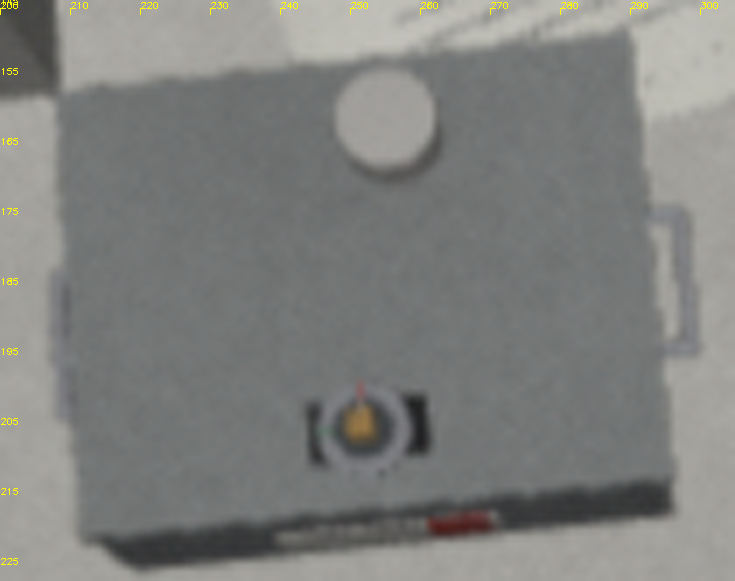

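View pics/side0c.png

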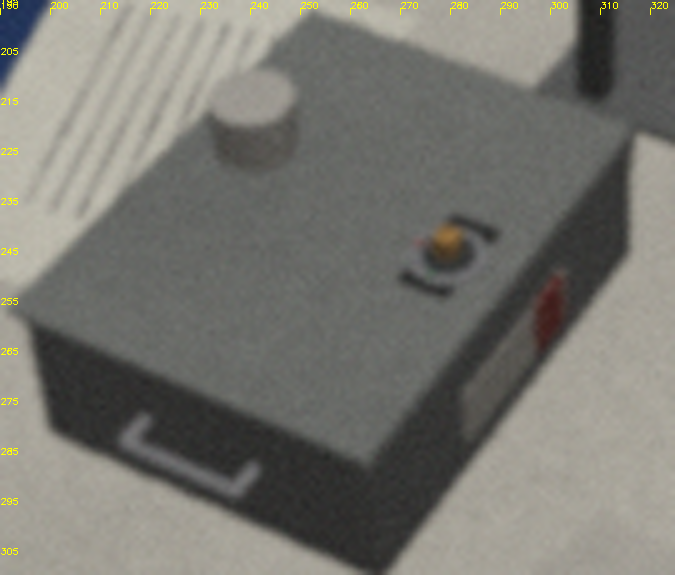

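```bash
cat > geo.py <<'E'
import numpy as np,cv2
from workcell import robot
from scipy.optimize import least_squares
P={n:robot.camera_params(n) for n in("side","top")}
def proj(n,X):
    p=P[n]; X=np.atleast_2d(X); c=(X-p["position"])@p["attitude"]
    s=c[:,:2]/c[:,2:]; r2=(s**2).sum(1,keepdims=True); s=s*(1+p["k1"]*r2)
    K=p["camera_matrix"]; return s*[K[0,0],K[1,1]]+K[:2,2]
def tri(a,b):
    f=lambda X:np.r_[(proj("top",X)[0]-a),(proj("side",X)[0]-b)]
    r=least_squares(f,[.7,0,.15]); return r.x,r.fun
def T(x,y,yaw,L):
    c,s=np.cos(yaw),np.sin(yaw);L=np.atleast_2d(L).astype(float)
    return np.c_[x+c*L[:,0]-s*L[:,1],y+s*L[:,0]+c*L[:,1],L[:,2]]
E
cat > b.py <<'E'
from geo import *
zt=lambda u,v:((u+.5)/8-.5+315,(v+.5)/8-.5+160)
zs=lambda u,v:((u+.5)/6-.5+295,(v+.5)/6-.5+125)
ct=lambda u,v:((u+.5)/7-.5+200,(v+.5)/7-.5+145)
cs=lambda u,v:((u+.5)/5-.5+190,(v+.5)/5-.5+195)
np.set_printoptions(precision=4,suppress=True)
print("spare root",tri(zt(538,128),zs(262,100)))
print("spare tip",tri(zt(573,370),zs(435,150)))
print("full tip",tri(zt(275,398),zs(335,258)))
print("full root",tri(zt(250,148),zs(155,205)))
C=[(60,95),(632,32),(672,478),(82,535)]; S=[(14,312),(312,12),(635,130),(370,465)]
L=np.array([[.11,.14,.11],[.11,-.14,.11],[-.11,-.14,.11],[-.11,.14,.11]])
for c,s in zip(C,S): print("lid",tri(ct(*c),cs(*s)))
tp=np.array([ct(*c) for c in C]); sp=np.array([cs(*c) for c in S])
def f(q):
    X=T(q[0],q[1],q[2],L); return np.r_[(proj("top",X)-tp).ravel(),(proj("side",X)-sp).ravel()]
r=least_squares(f,[.7,.2,0]);print("chest",r.x,r.fun)
lp=T(*r.x,[[-.075,0,.131]]);print("nominal spindle top if (-.075,0)",lp,proj("top",lp),proj("side",lp))
print("spindle top",tri(ct(361,420),cs(447,232)))
print("bezel",tri(ct(360,427),cs(448,250)))
E
python3 b.py
```

```text
spare root (array([ 0.6366, -0.2391,  0.1905]), array([ 0.2149,  0.5044, -0.5344, -0.1501]))
spare tip (array([ 0.5354, -0.2492,  0.1907]), array([ 0.3153,  0.7973, -0.8336, -0.2131]))
full tip (array([ 0.5257, -0.1291,  0.1948]), array([ 0.184 ,  0.4529, -0.4518, -0.1197]))
full root (array([ 0.6296, -0.122 ,  0.1906]), array([ 0.1861,  0.4236, -0.4287, -0.1249]))
lid (array([0.7295, 0.3476, 0.1027]), array([ 0.5309,  0.9622, -0.7745, -0.2888]))
lid (array([0.7593, 0.0633, 0.1027]), array([ 0.2956,  0.5906, -0.5505, -0.1864]))
lid (array([0.5333, 0.0438, 0.1042]), array([ 0.2414,  0.5667, -0.5147, -0.1443]))
lid (array([0.506 , 0.3275, 0.1048]), array([ 0.5657,  1.2186, -0.9527, -0.2934]))
chest [0.629  0.1977 0.096 ] [-0.0126  1.5175 -1.4532  1.9451 -1.029   0.3434  0.4853  0.9112  0.0144
 -1.5541 -0.027  -0.2118 -1.165  -0.8296 -0.8871 -1.9362]
nominal spindle top if (-.075,0) [[0.5544 0.1906 0.131 ]] [[251.3504 206.1323]] [[279.6848 240.3255]]
spindle top (array([0.5584, 0.1909, 0.1272]), array([ 0.2857,  0.6204, -0.5302, -0.1622]))
bezel (array([0.5571, 0.1928, 0.1159]), array([ 0.3254,  0.7086, -0.6036, -0.1841]))
```

```bash
cat > c.py <<'E'
from geo import *
import geo
from scipy.spatial.transform import Rotation as R
exec(open('b.py').read().split('print("spare root"')[0].replace("from geo import *",""))
base={n:(P[n]["position"].copy(),P[n]["attitude"].copy()) for n in P}
def setc(d):
    for i,n in enumerate(("top","side")):
        e=d[6*i:6*i+6]; P[n]["position"]=base[n][0]+e[:3]; P[n]["attitude"]=R.from_rotvec(e[3:]).as_matrix()@base[n][1]
C=np.array([ct(*c) for c in [(60,95),(632,32),(672,478),(82,535)]]); S=np.array([cs(*c) for c in [(14,312),(312,12),(635,130),(370,465)]])
L=np.array([[.11,.14,.11],[.11,-.14,.11],[-.11,-.14,.11],[-.11,.14,.11]])
Ft=np.array([zt(83,447),zt(655,390)]);Fs=np.array([zs(225,598),zs(417,347)])
# bottom corner chest side view: (385,575)
B=cs(383,575)
Ht=np.array([zt(250,148),zt(272,388),zt(538,128),zt(569,352)]);Hs=np.array([zs(155,205),zs(325,264),zs(262,100),zs(425,155)])
def f(q):
    setc(q[:12]); ch=q[12:15]; rk=q[15:18]; fx=q[18]; hf=q[19:21]; hs=q[21:23]
    r=[q[:3]/.002,q[6:9]/.002,q[3:6]/.0015,q[9:12]/.0015]
    X=T(*ch,L); r+=[(proj("top",X)-C).ravel()/.5,(proj("side",X)-S).ravel()/.5]
    r+=[(proj("side",T(*ch,[[-.11,.14,0]]))-B).ravel()/.7]
    X=T(*rk,[[fx,.13,.008],[fx,-.13,.008]]); r+=[(proj("top",X)-Ft).ravel()/.5,(proj("side",X)-Fs).ravel()/.5]
    X=T(*rk,[[0,hf[0],hf[1]],[-.1,hf[0],hf[1]],[0,hs[0],hs[1]],[-.1,hs[0],hs[1]]])
    w=np.array([[.8],[.8],[.8],[.8]])
    r+=[((proj("top",X)-Ht)/w).ravel(),((proj("side",X)-Hs)/w).ravel()]
    return np.concatenate([np.ravel(a) for a in r])
q0=np.r_[np.zeros(12),.63,.2,.1,.63,-.18,.1,-.1,.06,.19,-.06,.19]
r=least_squares(f,q0);q=r.x
print("cam",q[:12]*1000);print("chest",q[12:15],"rack",q[15:18],"fx",q[18],"hf",q[19:21],"hs",q[21:23])
print(r.fun[12:])
np.save("cam.npy",q)
print("spindle top",tri(ct(361,420),cs(447,232)),"bezel",tri(ct(360,427),cs(448,250)))
print("nominal lock",T(*q[12:15],[[-.075,0,.115]]))
E
python3 c.py
```

```text
cam [-1.1105  0.3914 -1.3605 -0.1901  1.2549  0.8818  1.1105 -0.3914  0.9803
  0.0728 -0.7471 -0.3509]
chest [0.6291 0.1967 0.0969] rack [ 0.6328 -0.1782  0.0899] fx -0.08110369803267639 hf [0.0594 0.1937] hs [-0.0604  0.1902]
[ 0.6304  0.869  -2.112   1.7085 -1.2197 -1.4312  1.6782 -0.2729  1.3198
 -1.9708  0.8254  0.5336 -1.3725 -0.8703 -0.3572 -2.9301 -0.5295  5.7766
  0.1129 -0.2227  0.627  -0.212  -1.0646  1.9652  1.111  -1.1792 -0.6533
 -0.2328  0.3659  0.1651  0.1627 -1.1307  0.3937  1.4666 -0.1514  0.4194
  0.8276 -0.3494 -1.0464  0.5497 -0.1088 -0.5017]
spindle top (array([0.5567, 0.1917, 0.1307]), array([-0.0578, -0.1265,  0.108 ,  0.0332])) bezel (array([0.5554, 0.1936, 0.1194]), array([-0.0176, -0.0386,  0.0329,  0.0101]))
nominal lock [[0.5545 0.1895 0.115 ]]
```

```bash
sed -i '/proj("side",T(\*ch,\[\[-.11,.14,0\]\]))/d' c.py; python3 c.py
cat > ov.py <<'E'
from geo import *
from scipy.spatial.transform import Rotation as R
q=np.load("cam.npy")
for i,n in enumerate(("top","side")):
    e=q[6*i:6*i+6]; P[n]["position"]=P[n]["position"]+e[:3]; P[n]["attitude"]=R.from_rotvec(e[3:]).as_matrix()@P[n]["attitude"]
rk=q[15:18];ch=q[12:15];hf=q[19:21];hs=q[21:23]
def segs():
    out=[]
    for h in(hf,hs):
        y,z=h
        for dz,col in((0,(255,255,0)),):
            out.append((T(*rk,[[0,y,z],[-.1,y,z],[-.1,y,z+.012]]),col))
    y,z=hf; z=z-.009
    for x,col in((-.024,(0,255,255)),(-.048,(255,128,0)),(-.072,(0,0,255))):
        for dx in(-.006,.006):
            out.append((T(*rk,[[x+dx,y-.02,z-.021],[x+dx,y+.02,z-.021],[x+dx,y+.02,z+.021],[x+dx,y-.02,z+.021],[x+dx,y-.02,z-.021]]),col))
        out.append((T(*rk,[[x,y,z-.021],[x,y,z-.085]]),col))
    out.append((T(*rk,[[0,-.128,.21],[0,.128,.21],[0,.128,.19],[0,-.128,.19],[0,-.128,.21]]),(0,255,0)))
    return out
def draw(src,n,x0,y0,x1,y1,f,out,S):
    im=cv2.imread(src)[y0:y1,x0:x1]; im=cv2.resize(im,None,fx=f,fy=f,interpolation=cv2.INTER_CUBIC)
    for X,col in S:
        p=((proj(n,X)-[x0,y0]+.5)*f-.5); cv2.polylines(im,[np.round(p).astype(int)],False,col,1)
    cv2.imwrite(out,im)
if __name__=="__main__":
    draw("pics/top0.png","top",315,160,410,222,8,"pics/top0o.png",segs())
    draw("pics/side0.png","side",295,125,380,225,6,"pics/side0o.png",segs())
E
python3 ov.py
```

```text
cam [-1.6754  1.1058 -1.2962  0.339   1.7094  1.1957  1.6754 -1.1058 -0.0226
  0.2458 -0.5557 -0.4777]
chest [0.6275 0.1986 0.0955] rack [ 0.6316 -0.1768  0.09  ] fx -0.0809087882752889 hf [0.0597 0.1943] hs [-0.06    0.1906]
[ 0.5907  0.9041 -2.1361  1.9675 -1.4562 -1.1124  1.435  -0.208   0.8296
 -1.0166  0.8335  1.1571 -1.1624  0.0183 -0.6356 -1.5981  0.2585 -0.3947
  0.7908 -0.3726 -1.0549  2.3659  1.1889 -0.9852 -0.6646 -0.2999  0.3482
  0.12    0.1454 -1.1829  0.369   1.4353 -0.154   0.4234  0.9109 -0.3188
 -1.0283  0.5512 -0.0132 -0.4773]
spindle top (array([0.5552, 0.1932, 0.1321]), array([-0.0723, -0.1584,  0.1349,  0.0414])) bezel (array([0.5539, 0.1951, 0.1209]), array([-0.0326, -0.0715,  0.0608,  0.0186]))
nominal lock [[0.5529 0.1914 0.115 ]]
```

View pics/top0o.png

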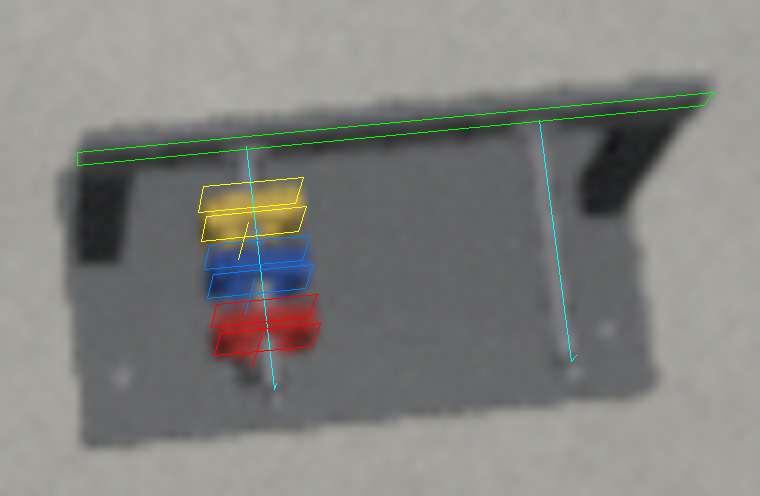

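View pics/side0o.png

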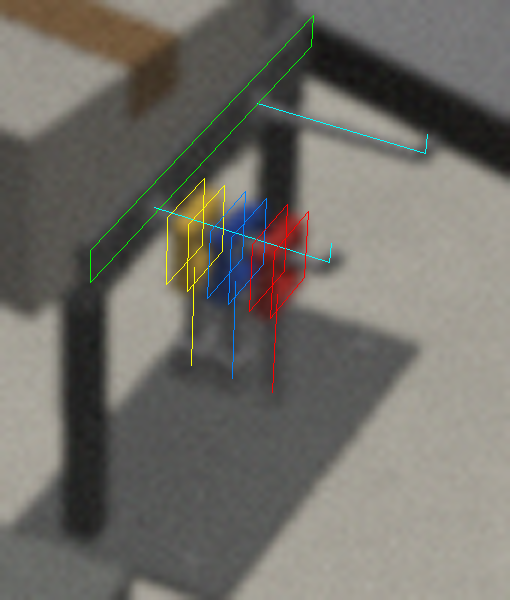

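```bash
cat > mv.py <<'E'
# usage: mv.py frame x y zgrasp(mm) yawdeg ; frame rack/chest/world ; yaw: tool x = frame -y + yawdeg
import sys
from ov import *
s=robot.sense(); t=np.array(s["tool_pos"]);O=np.array(s["orientation"])
def plan(fr,x,y,z,yaw=0):
    F={"rack":rk,"chest":ch,"world":np.zeros(3)}[fr]
    g=T(*F,[[x/1e3,y/1e3,z/1e3]])[0]; tcp=g+[0,0,.006]
    phi=F[2]-np.pi/2+np.radians(yaw); cur=np.arctan2(O[1,0],O[0,0])
    d=O.T@(tcp-t)*1e3
    tw=-np.degrees((phi-cur+np.pi)%(2*np.pi)-np.pi)
    print("lin",np.round(d,1),"twist",round(tw,2))
def state():
    g=t-[0,0,.006]; 
    for n,F in(("rack",rk),("chest",ch)):
        c,sn=np.cos(F[2]),np.sin(F[2]);d=g-np.r_[F[:2],0]
        print(n,"grasp",np.round([1e3*(c*d[0]+sn*d[1]),1e3*(-sn*d[0]+c*d[1]),1e3*d[2]],1))
    print("t",s["t"],"force",np.round(s["wrist_force"],2),"tq",np.round(s["wrist_torque"],3),"open",round(s["opening"]*1e3,1),"phi",round(np.degrees(np.arctan2(O[1,0],O[0,0])),2),"q6",round(s["joints"][5],2))
if __name__=="__main__":
    state()
    a=sys.argv[1:]
    while a: plan(a[0],*map(float,a[1:6])); a=a[6:]
E
python3 mv.py rack -74 60 285 0 rack -74 60 240 0; python3 -c "
from ov import *
print(rk,hf,hs,ch)
for p in [(460,235),(452,262),(312,250),(178,242),(175,268)]:
    f=lambda a:proj('top',[a[0],a[1],.1])[0]-p
    print(p,least_squares(f,[.5,0]).x)"
```

```text
rack grasp [-386.3 -375.7  249.2]
chest grasp [-420.1 -747.6  249.2]
t 0.1 force [-0.31 -0.69  0.08] tq [ 0.003 -0.007 -0.005] open 85.4 phi -64.4 q6 -0.08
[ 0.63164237 -0.17679414  0.08997459] [0.05969853 0.19425817] [-0.060043    0.19064951] [0.62751988 0.19856475 0.09554232]
(460, 235) [ 0.44928081 -0.50867936]
(452, 262) [ 0.35861873 -0.47515633]
(312, 250) [ 0.40523914 -0.00766535]
(178, 242) [0.43518632 0.44368579]
(175, 268) [0.34783479 0.45013324]Traceback (most recent call last):
  File "mv.py", line 21, in <module>
    while a: plan(a[0],*map(float,a[1:6])); a=a[6:]
             ~~~~^^^^^^^^^^^^^^^^^^^^^^^^^
ValueError: could not convert string to float: 'rack'
```

```bash
sed -i 's/a\[1:6\]/a[1:5]/;s/a=a\[6:\]/a=a[5:]/' mv.py; python3 mv.py rack -74 60 285 0 rack -74 60 240 0
```

```text
rack grasp [-386.3 -375.7  249.2]
chest grasp [-420.1 -747.6  249.2]
t 0.1 force [-0.31 -0.69  0.08] tq [ 0.003 -0.007 -0.005] open 85.4 phi -64.4 q6 -0.08
lin [-299.3 -444.9  -35.2] twist 20.45
lin [-299.2 -444.9    9.8] twist 20.45
```

Emit:
jog_arm(linear=[[-30,-45,-35],[-60,-90,-35],[-90,-133,-35],[-120,-178,-35],[-150,-222,-35],[-180,-267,-35],[-210,-311,-35],[-240,-356,-35]], twist=[2,5,8,11,14,17,19,20.45], fingers=[0,0,0,0,0,0,0,0], grip_force=30)

```text
t: 0.77
tool_pos: [0.4461, -0.303, 0.2906]
orientation: [[0.088, -0.996, -0.0], [-0.996, -0.088, 0.0], [-0.0, 0.0, -1.0]]
wrist_force: [1.7, -0.3, -0.0]
opening: 0.0855
```

```bash
python3 mv.py rack -74 60 270 0
```

```text
rack grasp [-196.1 -109.1  284.6]
chest grasp [-228.4 -482.   284.6]
t 0.7667 force [ 1.68 -0.31 -0.02] tq [ 0.011 -0.072  0.001] open 85.5 phi -84.96 q6 0.79
lin [-169.3 -121.8   14.6] twist -0.12
```

Emit:
jog_arm(linear=[[-34,-24,3],[-68,-49,6],[-101,-73,9],[-135,-97,12],[-160,-115,14],[-165,-118,14],[-165,-118,14]], twist=[0,0,0,0,0,0,0], fingers=[0.2,0.2,0.2,0.2,0.2,0.2,0.2])

```text
t: 1.35
tool_pos: [0.5488, -0.1283, 0.2762]
orientation: [[0.093, -0.996, -0.001], [-0.996, -0.093, 0.0], [-0.001, 0.001, -1.0]]
wrist_force: [0.0, -0.3, -0.1]
opening: 0.0684
```

```bash
python3 mv.py rack -74 60 270 0 rack -74 60 184 0
cat > shot.py <<'E'
import sys
from ov import *
k=sys.argv[1]
for n in("side","top"):
    im=robot.get_image(n); cv2.imwrite(f"pics/{n}{k}.png",im[:,:,::-1])
E
python3 shot.py 1
python3 z.py pics/top1.png 315 160 410 222 8 pics/top1z.png
python3 z.py pics/side1.png 295 115 380 215 6 pics/side1z.png
```

```text
rack grasp [-78.2  55.8 270.2]
chest grasp [-109.6 -317.8  270.2]
t 1.35 force [ 0.01 -0.25 -0.11] tq [0.01  0.001 0.013] open 68.4 phi -84.64 q6 1.15
lin [-4.2 -4.2  0.2] twist 0.2
lin [-4.2 -4.3 86.2] twist 0.2
```

View pics/top1z.png

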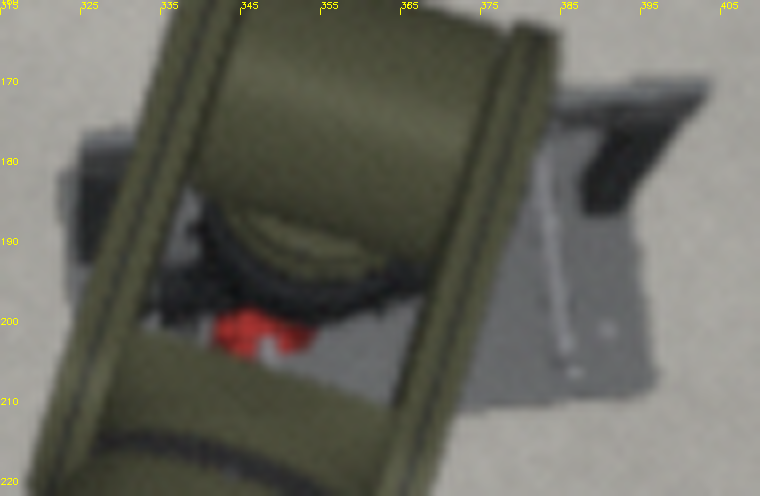

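View pics/side1z.png

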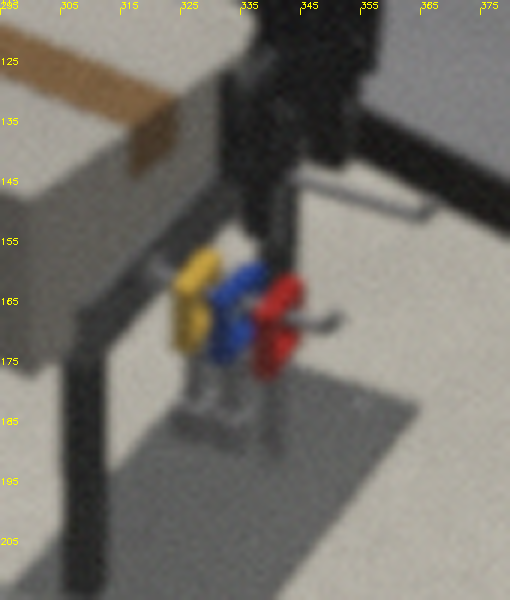

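```bash
cat > tip.py <<'E'
import sys
from ov import *
k,x0,y0,x1,y1,f=sys.argv[1],*map(int,sys.argv[2:7])
s=robot.sense();t=np.array(s["tool_pos"]);O=np.array(s["orientation"]);h=s["opening"]/2
S=segs()
for sg in(-1,1):
    for a in(h,):
        X=np.array([[sg*a,-.011,.025],[sg*a,.011,.025],[sg*a,.011,-.01],[sg*a,-.011,-.01],[sg*a,-.011,.025]])
        S.append((t+X@O.T,(255,0,255)))
draw(f"pics/side{k}.png","side",x0,y0,x1,y1,f,f"pics/side{k}o.png",S)
E
python3 tip.py 1 295 115 380 215 6
```

```text
(no output)
```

View pics/side1o.png

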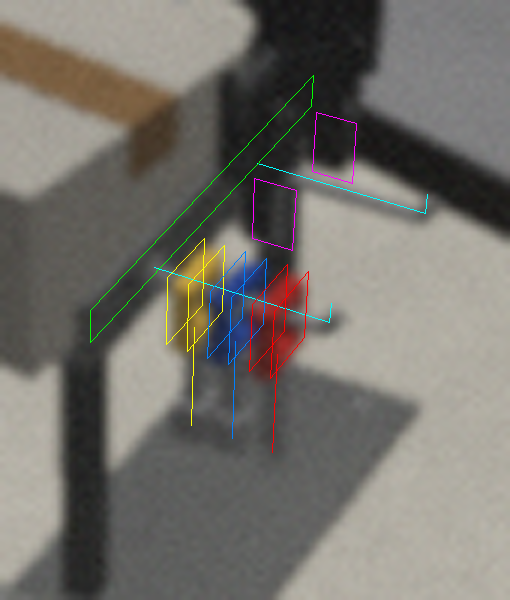

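Emit:
jog_arm(linear=[[-4,-4,15],[-4,-4,35],[-4,-4,55],[-4,-4,75],[-4,-4,85],[-4,-4,86],[-4,-4,86]], twist=[0.2,0.2,0.2,0.2,0.2,0.2,0.2], fingers=[0.2,0.2,0.2,0.2,0.2,0.2,0.2])

```text
t: 2.03
tool_pos: [0.5516, -0.1267, 0.1908]
orientation: [[0.085, -0.996, -0.001], [-0.996, -0.085, 0.0], [-0.0, 0.001, -1.0]]
wrist_force: [0.2, -0.3, 0.5]
opening: 0.0686
```

```bash
python3 mv.py rack -74 60 184 0 ; python3 shot.py 2
python3 tip.py 2 295 115 380 215 6;python3 z.py pics/side2.png 295 115 380 215 6 pics/side2z.png
```

```text
rack grasp [-75.3  57.  184.8]
chest grasp [-106.6 -316.6  184.8]
t 2.0333 force [ 0.16 -0.29  0.52] tq [-0.023 -0.015  0.014] open 68.6 phi -85.14 q6 1.17
lin [-3.  -1.2  0.8] twist -0.3
```

View pics/side2z.png

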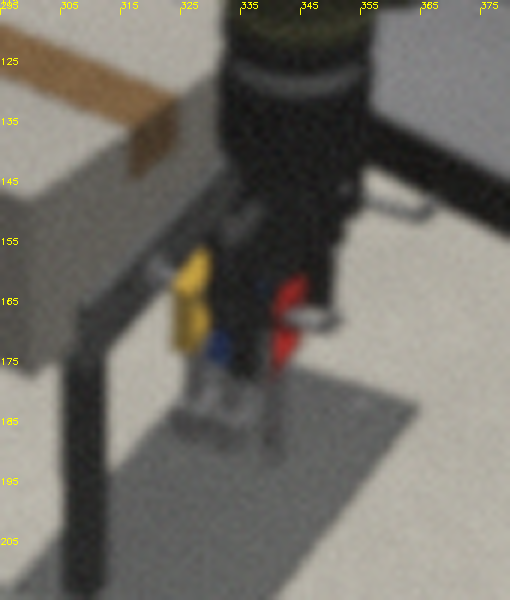

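View pics/side2o.png

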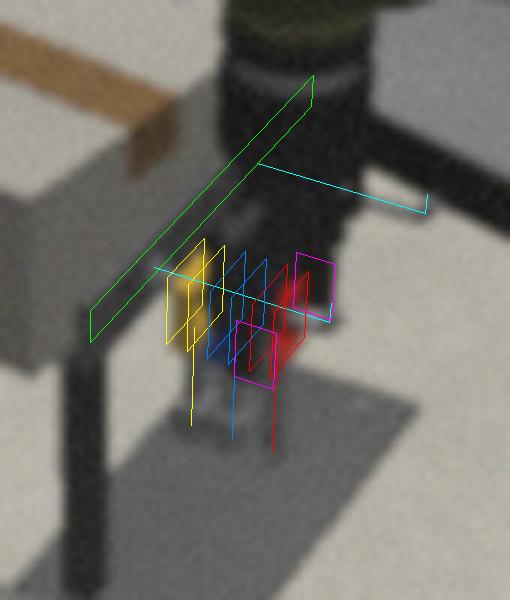

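Emit:
jog_arm(linear=[[-3,-1,0.5],[-3,-1,0.5],[-3,-1,0.5],[-3,-1,0.5],[-3,-1,0.5],[-3,-1,0.5]], twist=[0,0,0,0,0,0], fingers=[1,1,1,1,1,1], grip_force=40)

```text
t: 2.63
tool_pos: [0.5538, -0.1229, 0.1923]
orientation: [[0.087, -0.996, 0.003], [-0.996, -0.087, -0.001], [0.001, -0.003, -1.0]]
wrist_force: [-0.5, 0.5, 5.7]
opening: 0.0404
```

```bash
python3 mv.py rack -74 60 184 0
```

```text
rack grasp [-72.7  60.7 186.3]
chest grasp [-104.1 -312.9  186.3]
t 2.6333 force [-0.48  0.54  5.74] tq [-0.072  0.053  0.037] open 40.4 phi -85.04 q6 1.17
lin [0.7 1.3 2.3] twist -0.19
```

Emit:
jog_arm(linear=[[0,0,-2],[0,0,-5],[0,0,-8],[0,0,-8],[0,0,-8]], twist=[0,0,0,0,0], fingers=[1,1,1,1,1])

```text
t: 3.05
tool_pos: [0.5527, -0.1226, 0.1983]
orientation: [[0.086, -0.996, -0.0], [-0.996, -0.086, 0.0], [-0.0, 0.0, -1.0]]
wrist_force: [-0.4, -0.2, -1.2]
opening: 0.0404
```

```bash
python3 mv.py rack -74 60 184 0
```

```text
rack grasp [-73.8  61.1 192.3]
chest grasp [-105.1 -312.6  192.3]
t 3.05 force [-0.38 -0.18 -1.22] tq [-0.011  0.033  0.048] open 40.4 phi -85.05 q6 1.17
lin [1.1 0.2 8.3] twist -0.2
```

Emit:
jog_arm(linear=[[0,0,-4],[0,0,-8],[0,0,-8],[0,8,-8],[0,18,-8],[0,24,-8],[0,24,-8]], twist=[0,0,0,0,0,0,0], fingers=[1,1,1,1,1,1,1])

```text
t: 3.63
tool_pos: [0.5273, -0.1248, 0.2061]
orientation: [[0.086, -0.996, -0.001], [-0.996, -0.086, 0.0], [-0.0, 0.001, -1.0]]
wrist_force: [0.5, -0.1, -0.7]
opening: 0.0404
```

```bash
python3 mv.py rack -74 60 184 0; python3 shot.py 3;python3 z.py pics/side3.png 295 115 380 215 6 pics/side3z.png
```

```text
rack grasp [-99.2  61.2 200.1]
chest grasp [-130.6 -312.3  200.1]
t 3.6333 force [ 0.46 -0.1  -0.71] tq [ 0.019  0.002 -0.006] open 40.4 phi -85.08 q6 1.15
lin [  1.1 -25.2  16.1] twist -0.24
```

View pics/side3z.png

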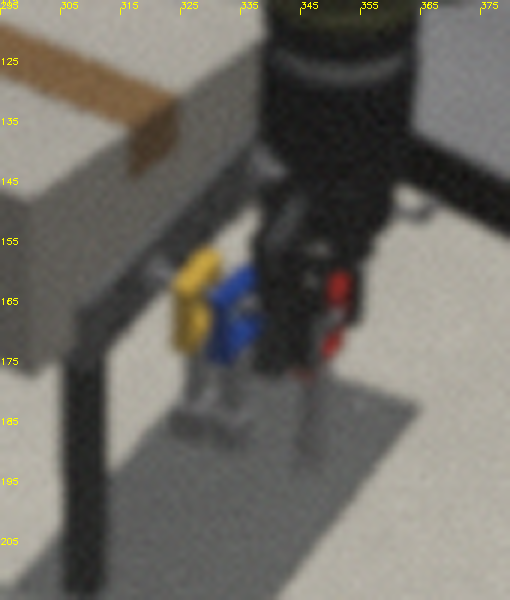

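Emit:
jog_arm(linear=[[0,8,0],[0,18,0],[0,30,0],[0,38,0],[0,38,0]], twist=[0,0,0,0,0], fingers=[1,1,1,1,1])

```text
t: 4.15
tool_pos: [0.4895, -0.1281, 0.2063]
orientation: [[0.086, -0.996, -0.001], [-0.996, -0.086, 0.0], [-0.0, 0.001, -1.0]]
wrist_force: [0.3, -0.2, -0.9]
opening: 0.0401
```

```bash
python3 mv.py rack -137 -60 196 0; python3 shot.py 4;python3 z.py pics/side4.png 285 105 380 205 6 pics/side4z.png
```

```text
rack grasp [-137.2   61.3  200.3]
chest grasp [-168.5 -312.   200.3]
t 4.15 force [ 0.31 -0.15 -0.86] tq [ 0.03  -0.022 -0.018] open 40.1 phi -85.08 q6 1.12
lin [121.3  -0.7   4.3] twist -0.24
```

View pics/side4z.png

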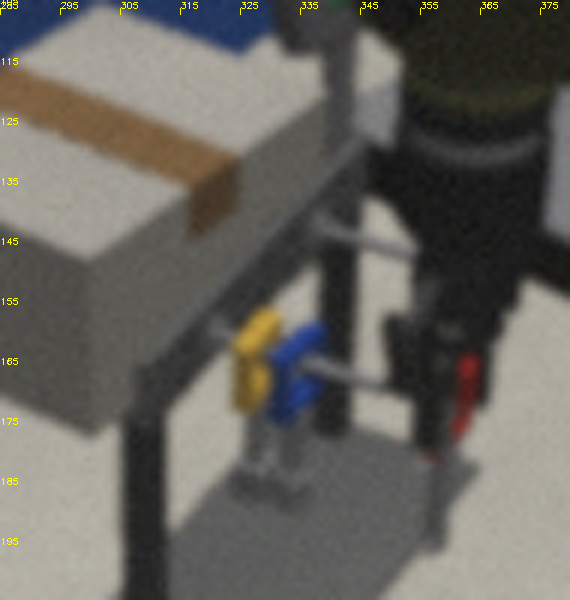

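Run:
```python
from ov import *
S=[(T(*rk,[[0,y,z+dz],[-.104,y,z+dz]]),(255,255,0)) for y,z in(hf,hs) for dz in(-.004,.004)]
draw("pics/side4.png","side",310,130,370,180,12,"pics/a.png",S)
draw("pics/top4.png","top",325,165,400,215,10,"pics/b.png",S)
```

```text
(no output)
```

View pics/a.png

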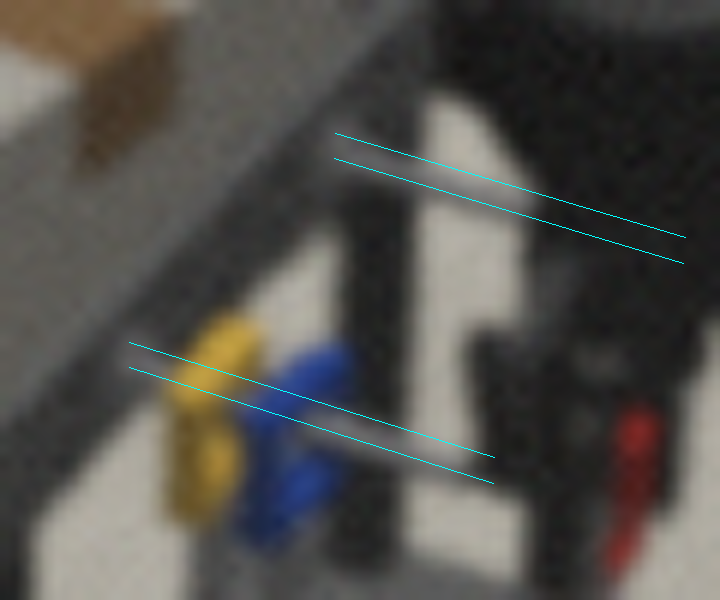

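View pics/b.png

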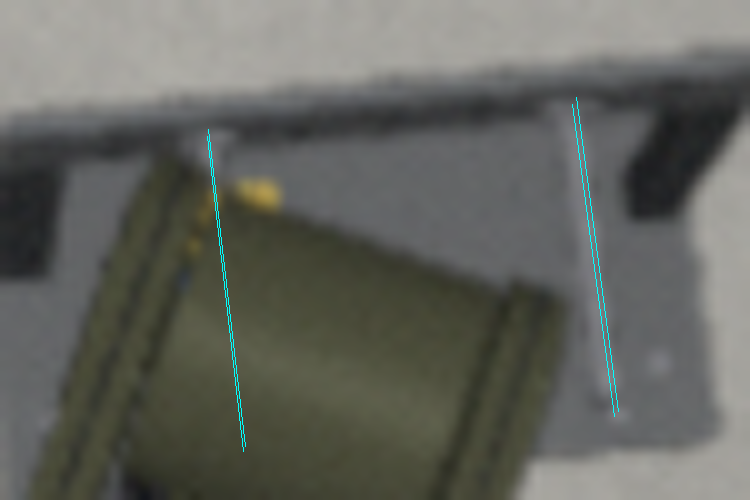

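Emit:
jog_arm(linear=[[20,0,1],[50,0,3],[85,0,3],[110,0,3],[119,0,3],[119,0,3],[119,0,3]], twist=[0,0,0,0,0,0,0], fingers=[1,1,1,1,1,1,1])

```text
t: 4.83
tool_pos: [0.5014, -0.2464, 0.2032]
orientation: [[0.086, -0.996, -0.0], [-0.996, -0.086, 0.001], [-0.001, 0.0, -1.0]]
wrist_force: [0.2, 0.5, -2.4]
opening: 0.0399
```

```bash
python3 mv.py rack -30 -58 196 0; python3 shot.py 5;python3 z.py pics/side5.png 325 90 420 190 6 pics/side5z.png;python3 z.py pics/top5.png 315 160 410 222 8 pics/top5z.png
```

```text
rack grasp [-135.9  -57.6  197.2]
chest grasp [-168.  -430.9  197.2]
t 4.8333 force [ 0.16  0.51 -2.4 ] tq [ 0.067 -0.013 -0.031] open 39.9 phi -85.09 q6 0.93
lin [-1.000e-01 -1.059e+02  1.200e+00] twist -0.25
```

View pics/side5z.png

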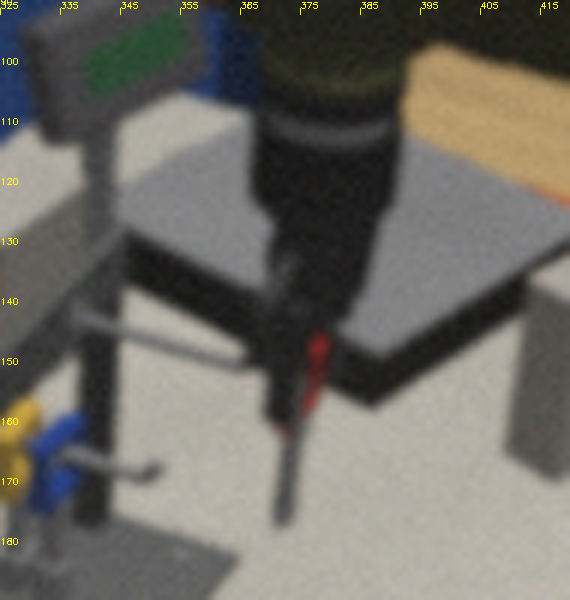

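View pics/top5z.png

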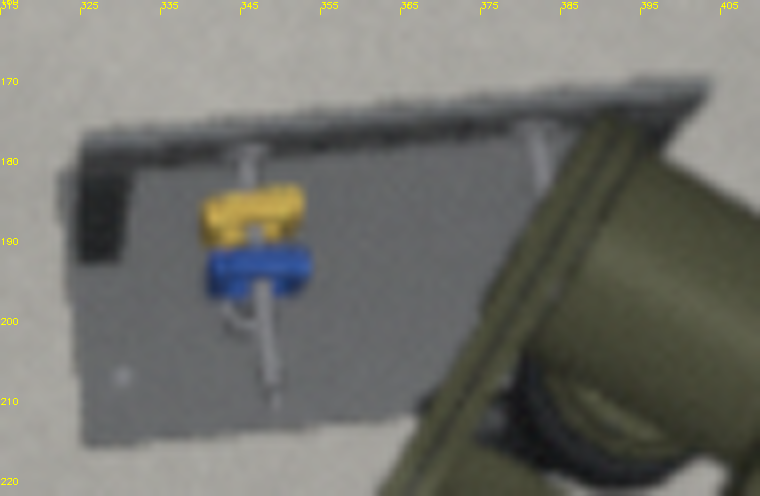

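Emit:
jog_arm(linear=[[0,-8,0],[0,-20,0],[0,-32,0],[0,-44,0],[0,-52,0],[0,-56,0],[0,-56,0]], twist=[0,0,0,0,0,0,0], fingers=[1,1,1,1,1,1,1])

```text
t: 5.52
tool_pos: [0.5582, -0.2415, 0.2033]
orientation: [[0.087, -0.996, -0.0], [-0.996, -0.087, 0.0], [-0.0, 0.0, -1.0]]
wrist_force: [-0.1, 0.7, -2.2]
opening: 0.0405
```

```bash
python3 mv.py rack -30 -58 196 0; python3 shot.py 6;python3 z.py pics/side6.png 315 90 410 190 6 pics/side6z.png
```

```text
rack grasp [-79.  -57.8 197.3]
chest grasp [-111.  -431.4  197.3]
t 5.5167 force [-0.09  0.67 -2.24] tq [ 0.045 -0.005 -0.002] open 40.5 phi -84.99 q6 0.99
lin [  0.  -49.    1.3] twist -0.15
```

View pics/side6z.png

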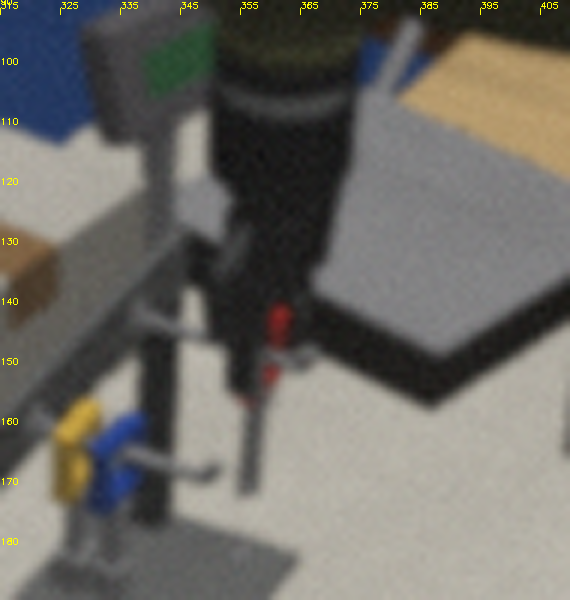

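Emit:
jog_arm(linear=[[0,-10,0],[0,-22,0],[0,-34,0],[0,-44,0],[0,-47,0],[0,-47,0]], twist=[0,0,0,0,0,0], fingers=[1,1,1,1,1,1])

```text
t: 6.12
tool_pos: [0.605, -0.2375, 0.2034]
orientation: [[0.087, -0.996, -0.0], [-0.996, -0.087, 0.0], [-0.0, 0.0, -1.0]]
wrist_force: [0.6, 0.2, -1.2]
opening: 0.0402
```

Emit:
jog_arm(linear=[[0,0,3],[0,0,6],[0,0,9],[0,0,10],[0,0,10]], twist=[0,0,0,0,0], fingers=[1,1,1,1,1])

```text
t: 6.53
tool_pos: [0.6033, -0.2377, 0.1928]
orientation: [[0.086, -0.996, -0.001], [-0.996, -0.086, 0.001], [-0.001, 0.001, -1.0]]
wrist_force: [-0.9, -0.5, -0.7]
opening: 0.0406
```

Lower in small steps until contact is felt.

Emit:
jog_arm(linear=[[0,0,1],[0,0,2],[0,0,2]], twist=[0,0,0], fingers=[1,1,1])

```text
t: 6.78
tool_pos: [0.6039, -0.2378, 0.1915]
orientation: [[0.086, -0.996, 0.0], [-0.996, -0.086, -0.0], [0.0, -0.0, -1.0]]
wrist_force: [0.7, 0.9, -1.7]
opening: 0.0403
```

Emit:
jog_arm(linear=[[0,0,1],[0,0,2],[0,0,2]], twist=[0,0,0], fingers=[1,1,1])

```text
t: 7.03
tool_pos: [0.6041, -0.2379, 0.1912]
orientation: [[0.086, -0.996, 0.0], [-0.996, -0.086, -0.0], [0.001, -0.0, -1.0]]
wrist_force: [-4.2, 1.6, 4.8]
opening: 0.0403
```

Emit:
jog_arm(linear=[[0,0,-1],[0,0,-1],[0,0,-1],[0,0,-1],[0,0,-1],[0,0,-1]], twist=[0,0,0,0,0,0], fingers=[1,0.4,0.25,0.25,0.25,0.25])

```text
t: 7.53
tool_pos: [0.6039, -0.2377, 0.1903]
orientation: [[0.086, -0.996, -0.0], [-0.996, -0.086, 0.0], [-0.0, 0.0, -1.0]]
wrist_force: [0.3, 0.3, 1.0]
opening: 0.0643
```

```bash
python3 mv.py rack -30 -58 196 0; python3 shot.py 7;python3 z.py pics/side7.png 305 90 400 190 6 pics/side7z.png
```

```text
rack grasp [-33.1 -58.2 184.3]
chest grasp [ -65.1 -432.   184.3]
t 7.5333 force [0.29 0.28 1.  ] tq [-0.027  0.025  0.022] open 64.3 phi -85.05 q6 1.03
lin [ -0.2  -3.1 -11.7] twist -0.2
```

View pics/side7z.png

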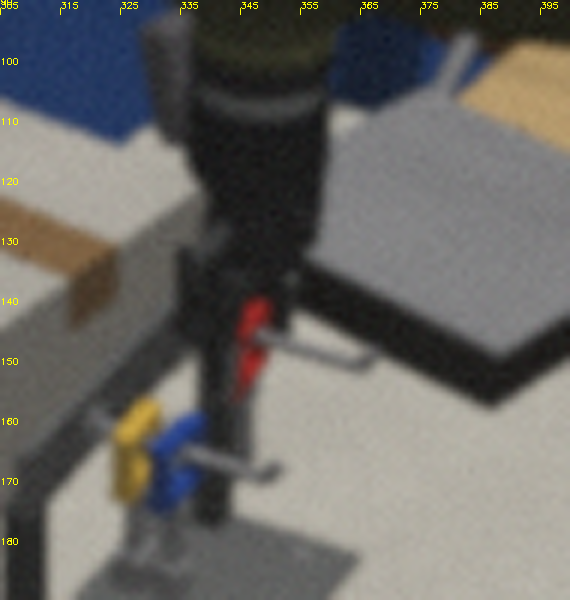

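Emit:
jog_arm(linear=[[0,0,-15],[0,0,-35],[0,0,-60],[-25,5,-65],[-60,12,-65],[-95,16,-65],[-115,16,-65],[-119,16,-65]], twist=[0,0,0,0,0,0,0,0], fingers=[0.25,0.25,0.25,0.25,0.25,0.25,0.25,0.25])

```text
t: 8.3
tool_pos: [0.5775, -0.1177, 0.2572]
orientation: [[0.089, -0.996, 0.002], [-0.996, -0.089, 0.0], [-0.0, -0.002, -1.0]]
wrist_force: [0.4, -0.2, -0.1]
opening: 0.064
```

Emit:
jog_arm(linear=[[0,0,0],[0,0,0]], twist=[0,0], fingers=[0.25,0.25])

```text
t: 8.47
tool_pos: [0.5781, -0.121, 0.2564]
orientation: [[0.087, -0.996, 0.001], [-0.996, -0.087, -0.001], [0.001, -0.001, -1.0]]
wrist_force: [0.3, -0.9, 0.7]
opening: 0.0643
```

```bash
python3 mv.py rack -49.5 61 185 0; python3 shot.py 8;python3 z.py pics/side8.png 305 110 400 200 6 pics/side8z.png; python3 z.py pics/top8.png 315 160 410 222 8 pics/top8z.png
```

```text
rack grasp [-48.3  60.3 250.4]
chest grasp [ -79.7 -313.4  250.4]
t 8.4667 force [ 0.3  -0.87  0.68] tq [ 0.022 -0.02  -0.041] open 64.3 phi -85.03 q6 1.19
lin [-0.7  1.3 65.4] twist -0.19
```

View pics/side8z.png

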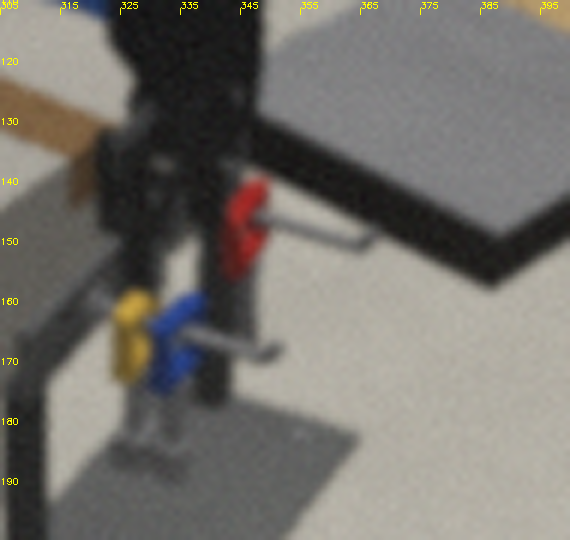

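View pics/top8z.png

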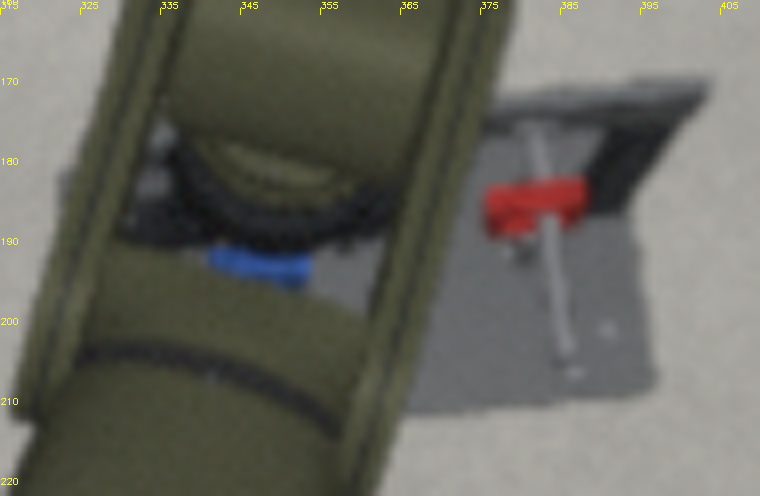

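Emit:
jog_arm(linear=[[-1,1,15],[-1,1,35],[-1,1,53],[-1,1,62],[-1,1,65],[-1,1,65],[-1,1,65]], twist=[-0.2,-0.2,-0.2,-0.2,-0.2,-0.2,-0.2], fingers=[0.25,0.25,0.25,0.25,0.25,0.25,0.25])

```text
t: 9.15
tool_pos: [0.5772, -0.1202, 0.1914]
orientation: [[0.089, -0.996, 0.001], [-0.996, -0.089, -0.0], [0.0, -0.001, -1.0]]
wrist_force: [0.4, 0.4, 0.4]
opening: 0.0637
```

Emit:
jog_arm(linear=[[0,0,0],[0,0,0],[0,0,0],[0,0,0],[0,0,0]], twist=[0,0,0,0,0], fingers=[1,1,1,1,1])

```text
t: 9.57
tool_pos: [0.5777, -0.1201, 0.1925]
orientation: [[0.09, -0.996, 0.003], [-0.996, -0.09, -0.002], [0.002, -0.003, -1.0]]
wrist_force: [0.3, -1.1, 6.8]
opening: 0.0403
```

```bash
python3 mv.py rack -49.5 61 185 0; python3 shot.py 9;python3 z.py pics/side9.png 305 110 400 200 6 pics/side9z.png
```

```text
rack grasp [-48.6  61.3 186.5]
chest grasp [ -80.  -312.5  186.5]
t 9.5667 force [ 0.26 -1.12  6.78] tq [-0.283 -0.071  0.007] open 40.3 phi -84.84 q6 1.19
lin [0.3 0.9 1.5] twist 0.0
```

View pics/side9z.png

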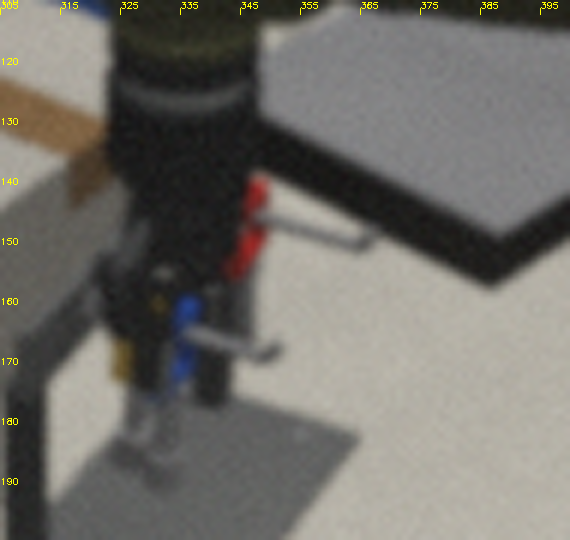

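Emit:
jog_arm(linear=[[0,0,-4],[0,0,-8],[0,0,-12],[0,0,-16],[0,0,-16],[0,0,-16]], twist=[0,0,0,0,0,0], fingers=[1,1,1,1,1,1])

```text
t: 10.17
tool_pos: [0.5767, -0.1196, 0.2067]
orientation: [[0.09, -0.996, 0.0], [-0.996, -0.09, 0.0], [0.0, -0.0, -1.0]]
wrist_force: [0.1, -1.2, -2.0]
opening: 0.0402
```

Emit:
jog_arm(linear=[[0,8,0],[0,18,0],[0,28,0],[0,38,0],[0,44,0],[0,46,0],[0,46,0]], twist=[0,0,0,0,0,0,0], fingers=[1,1,1,1,1,1,1])

```text
t: 10.75
tool_pos: [0.5302, -0.1239, 0.2067]
orientation: [[0.089, -0.996, 0.0], [-0.996, -0.089, -0.0], [0.0, -0.0, -1.0]]
wrist_force: [0.8, -0.2, -1.0]
opening: 0.0406
```

Emit:
jog_arm(linear=[[0,8,0],[0,18,0],[0,30,0],[0,40,0],[0,43,0],[0,43,0]], twist=[0,0,0,0,0,0], fingers=[1,1,1,1,1,1])

```text
t: 11.25
tool_pos: [0.4873, -0.1277, 0.2065]
orientation: [[0.089, -0.996, 0.0], [-0.996, -0.089, -0.0], [0.0, -0.0, -1.0]]
wrist_force: [0.3, -1.0, -0.4]
opening: 0.0405
```

```bash
python3 mv.py rack -138 -58 199.5 0
```

```text
rack grasp [-139.4   61.9  200.5]
chest grasp [-170.8 -311.4  200.5]
t 11.25 force [ 0.32 -1.   -0.42] tq [-0.018 -0.012 -0.023] open 40.5 phi -84.89 q6 1.12
lin [119.9  -1.5   1.1] twist -0.04
```

Emit:
jog_arm(linear=[[20,0,1],[50,0,1],[85,0,1],[110,0,1],[120,0,1],[120,0,1],[120,0,1]], twist=[0,0,0,0,0,0,0], fingers=[1,1,1,1,1,1,1])

```text
t: 11.83
tool_pos: [0.4988, -0.2469, 0.2052]
orientation: [[0.089, -0.996, -0.0], [-0.996, -0.089, 0.001], [-0.001, 0.0, -1.0]]
wrist_force: [-0.9, 0.3, -1.0]
opening: 0.0402
```

Emit:
jog_arm(linear=[[0,-8,0],[0,-20,0],[0,-32,0],[0,-44,0],[0,-52,0],[0,-56,0],[0,-56,0]], twist=[0,0,0,0,0,0,0], fingers=[1,1,1,1,1,1,1])

```text
t: 12.42
tool_pos: [0.5557, -0.2416, 0.2053]
orientation: [[0.091, -0.996, -0.0], [-0.996, -0.091, 0.0], [-0.0, 0.0, -1.0]]
wrist_force: [-0.2, 0.2, -1.0]
opening: 0.0403
```

```bash
python3 mv.py rack -65 -58 199 0;python3 shot.py 10;python3 z.py pics/side10.png 315 90 410 190 6 pics/side10z.png
```

```text
rack grasp [-81.5 -57.7 199.3]
chest grasp [-113.5 -431.3  199.3]
t 12.4167 force [-0.16  0.17 -0.99] tq [-0.014 -0.038 -0.013] open 40.3 phi -84.78 q6 0.98
lin [  0.3 -16.5   0.3] twist 0.07
```

View pics/side10z.png

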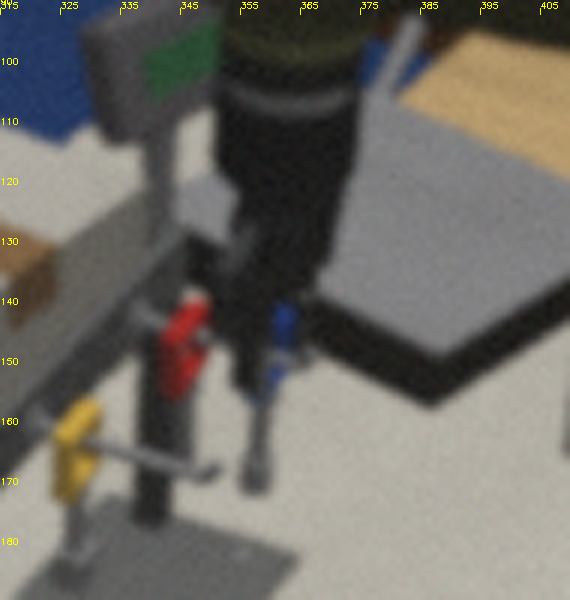

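Emit:
jog_arm(linear=[[0,-8,0],[0,-16,0],[0,-17,3],[0,-17,7],[0,-17,10],[0,-17,12],[0,-17,12]], twist=[0,0,0,0,0,0,0], fingers=[1,1,1,1,1,1,1])

```text
t: 13.1
tool_pos: [0.5709, -0.2404, 0.1924]
orientation: [[0.09, -0.996, -0.002], [-0.996, -0.09, 0.001], [-0.001, 0.002, -1.0]]
wrist_force: [-1.4, -1.0, -0.6]
opening: 0.0405
```

Emit:
jog_arm(linear=[[0,0,1],[0,0,2],[0,0,2]], twist=[0,0,0], fingers=[1,1,1])

```text
t: 13.35
tool_pos: [0.5715, -0.2407, 0.1917]
orientation: [[0.09, -0.996, 0.0], [-0.996, -0.09, -0.0], [0.0, -0.0, -1.0]]
wrist_force: [-0.6, 0.1, -1.3]
opening: 0.0403
```

Emit:
jog_arm(linear=[[0,0,1],[0,0,1.5],[0,0,1.5]], twist=[0,0,0], fingers=[1,1,1])

```text
t: 13.6
tool_pos: [0.5717, -0.2408, 0.1914]
orientation: [[0.09, -0.996, 0.001], [-0.996, -0.09, -0.001], [0.001, -0.001, -1.0]]
wrist_force: [-2.8, 0.8, 4.7]
opening: 0.0405
```

Contact felt (4.7 N). Ease off slightly and open.

Emit:
jog_arm(linear=[[0,0,-1],[0,0,-1],[0,0,-1],[0,0,-1],[0,0,-1]], twist=[0,0,0,0,0], fingers=[1,0.4,0.25,0.25,0.25])

```text
t: 14.02
tool_pos: [0.5715, -0.2406, 0.1907]
orientation: [[0.09, -0.996, -0.0], [-0.996, -0.09, 0.0], [-0.0, 0.0, -1.0]]
wrist_force: [-0.5, 1.3, 0.3]
opening: 0.0641
```

Emit:
jog_arm(linear=[[0,0,-15],[0,0,-35],[0,0,-60],[-25,-8,-65],[-60,-20,-65],[-95,-36,-65],[-115,-40,-65],[-119,-40,-65]], twist=[0,0,0,0,0,0,0,0], fingers=[0.25,0.25,0.25,0.25,0.25,0.25,0.25,0.25])

```text
t: 14.68
tool_pos: [0.6012, -0.1152, 0.2559]
orientation: [[0.093, -0.996, 0.0], [-0.996, -0.093, 0.001], [-0.001, -0.0, -1.0]]
wrist_force: [-0.2, -0.6, 0.5]
opening: 0.0638
```

Emit:
jog_arm(linear=[[0,0,0],[0,0,0]], twist=[0,0], fingers=[0.25,0.25])

```text
t: 14.85
tool_pos: [0.6005, -0.1188, 0.2558]
orientation: [[0.09, -0.996, -0.0], [-0.996, -0.09, -0.001], [0.0, 0.0, -1.0]]
wrist_force: [-0.4, -0.7, -0.6]
opening: 0.064
```

```bash
python3 mv.py rack -25 61 185 0; python3 shot.py 11;python3 z.py pics/side11.png 305 110 400 200 6 pics/side11z.png; python3 z.py pics/top11.png 315 160 410 222 8 pics/top11z.png
```

```text
rack grasp [-25.8  60.5 249.8]
chest grasp [ -57.1 -313.4  249.8]
t 14.85 force [-0.37 -0.74 -0.64] tq [ 0.031  0.006 -0.018] open 64.0 phi -84.84 q6 1.2
lin [-0.5 -0.8 64.8] twist 0.01
```

View pics/side11z.png

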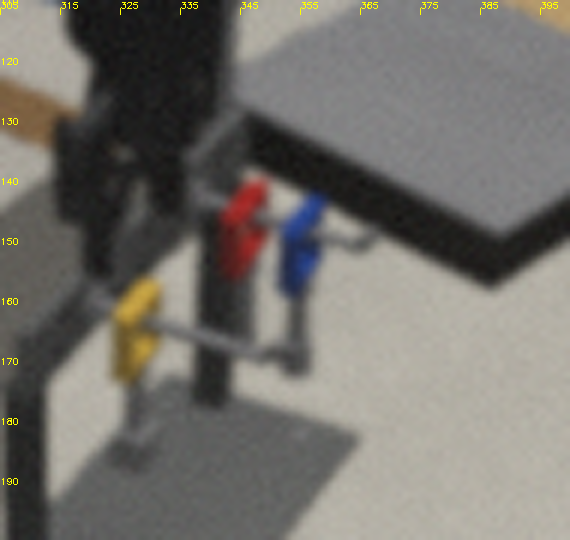

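View pics/top11z.png

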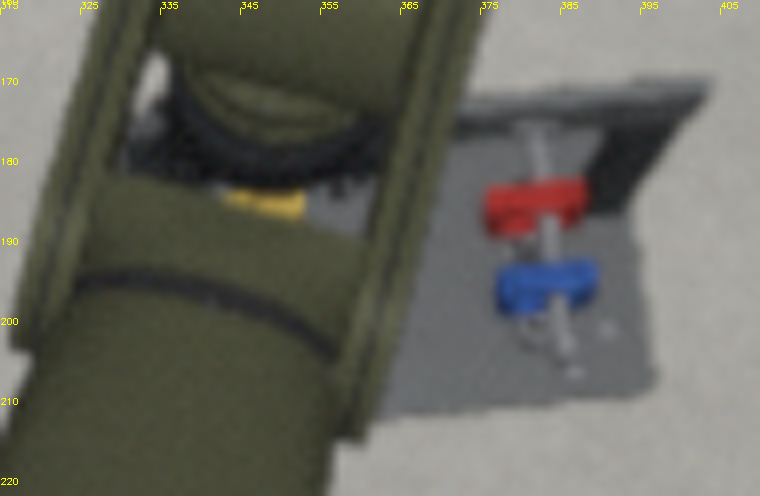

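Emit:
jog_arm(linear=[[-0.5,0,15],[-0.5,0,35],[-0.5,0,53],[-0.5,0,62],[-0.5,0,65],[-0.5,0,65],[-0.5,0,65]], twist=[0,0,0,0,0,0,0], fingers=[0.25,0.25,0.25,0.25,0.25,0.25,0.25])

```text
t: 15.53
tool_pos: [0.601, -0.1186, 0.192]
orientation: [[0.089, -0.996, 0.001], [-0.996, -0.089, -0.0], [0.0, -0.001, -1.0]]
wrist_force: [1.3, -0.2, 0.3]
opening: 0.0638
```

Emit:
jog_arm(linear=[[0,0,0],[0,0,0],[0,0,0],[0,0,0],[0,0,0]], twist=[0,0,0,0,0], fingers=[1,1,1,1,1])

```text
t: 15.95
tool_pos: [0.6016, -0.1185, 0.193]
orientation: [[0.09, -0.996, 0.003], [-0.996, -0.09, -0.001], [0.002, -0.003, -1.0]]
wrist_force: [-0.1, -1.2, 6.7]
opening: 0.04
```

```bash
python3 mv.py rack -25 61 185 0
```

```text
rack grasp [-24.7  60.8 187. ]
chest grasp [ -56.1 -313.1  187. ]
t 15.95 force [-0.14 -1.15  6.71] tq [-0.287  0.044  0.017] open 40.0 phi -84.85 q6 1.2
lin [-0.2  0.3  2. ] twist -0.0
```

Emit:
jog_arm(linear=[[0,0,-4],[0,0,-8],[0,0,-12],[0,0,-16],[0,0,-16],[0,0,-16]], twist=[0,0,0,0,0,0], fingers=[1,1,1,1,1,1])

```text
t: 16.45
tool_pos: [0.6007, -0.1179, 0.2072]
orientation: [[0.09, -0.996, 0.0], [-0.996, -0.09, 0.0], [0.0, -0.0, -1.0]]
wrist_force: [-0.7, 0.3, -1.0]
opening: 0.0403
```

Emit:
jog_arm(linear=[[0,8,0],[0,20,0],[0,35,0],[0,50,0],[0,62,0],[0,68,0],[0,68,0]], twist=[0,0,0,0,0,0,0], fingers=[1,1,1,1,1,1,1])

```text
t: 17.03
tool_pos: [0.5315, -0.1241, 0.2066]
orientation: [[0.089, -0.996, -0.001], [-0.996, -0.089, 0.0], [-0.0, 0.001, -1.0]]
wrist_force: [-0.6, 0.1, -0.8]
opening: 0.0403
```

Emit:
jog_arm(linear=[[0,8,0],[0,18,0],[0,30,0],[0,40,0],[0,43,0],[0,43,0]], twist=[0,0,0,0,0,0], fingers=[1,1,1,1,1,1])

```text
t: 17.53
tool_pos: [0.4894, -0.128, 0.207]
orientation: [[0.089, -0.996, 0.0], [-0.996, -0.089, -0.0], [0.0, -0.0, -1.0]]
wrist_force: [0.5, -0.9, -1.1]
opening: 0.0402
```

```bash
python3 mv.py rack -138 -58 199.5 0
```

```text
rack grasp [-137.3   61.4  201. ]
chest grasp [-168.6 -311.9  201. ]
t 17.5333 force [ 0.5  -0.86 -1.08] tq [ 0.035 -0.014  0.004] open 40.2 phi -84.88 q6 1.12
lin [119.4   0.6   1.5] twist -0.03
```

```bash
python3 mv.py world 555.5 194 255 0
python3 - <<'E'
from ov import *
print(np.degrees(ch[2]), "target phi", np.degrees(ch[2])-90+5.7)
E
```

```text
rack grasp [-137.3   61.4  201. ]
chest grasp [-168.6 -311.9  201. ]
t 17.5333 force [ 0.5  -0.86 -1.08] tq [ 0.035 -0.014  0.004] open 40.2 phi -84.88 q6 1.12
lin [-314.8  -94.6  -54. ] twist 5.12
5.4741717007697535 target phi -78.82582829923024
```

Emit:
jog_arm(linear=[[-10,0,-20],[-40,-5,-40],[-80,-15,-54],[-120,-30,-54],[-158,-45,-54],[-196,-58,-54],[-234,-70,-54],[-268,-80,-54]], twist=[0,-1,-2,-3,-4,-5,-6,-6], fingers=[1,1,1,1,1,1,1,1], grip_force=60)

```text
t: 18.2
tool_pos: [0.5463, 0.1489, 0.2613]
orientation: [[0.195, -0.981, 0.001], [-0.981, -0.195, 0.001], [-0.0, -0.001, -1.0]]
wrist_force: [-0.2, -0.8, -1.0]
opening: 0.0394
```

Emit:
jog_arm(linear=[[-22,-7,0],[-38,-12,0],[-45,-14,0],[-45,-14,0],[-45,-14,0]], twist=[0,0,0,0,0], fingers=[1,1,1,1,1])

```text
t: 18.62
tool_pos: [0.5508, 0.1928, 0.2609]
orientation: [[0.194, -0.981, -0.0], [-0.981, -0.194, -0.001], [0.001, 0.0, -1.0]]
wrist_force: [-0.2, -0.1, -1.4]
opening: 0.0394
```

```bash
python3 mv.py world 555.5 194 255 0;python3 shot.py 12;python3 z.py pics/side12.png 240 175 330 275 6 pics/side12z.png;python3 z.py pics/top12.png 200 160 300 230 8 pics/top12z.png
```

```text
rack grasp [-47.3 375.3 254.9]
chest grasp [-76.9   1.6 254.9]
t 18.6167 force [-0.15 -0.14 -1.39] tq [-0.025 -0.01  -0.028] open 39.4 phi -78.83 q6 1.62
lin [-0.3 -4.9 -0.1] twist 11.17
```

View pics/side12z.png

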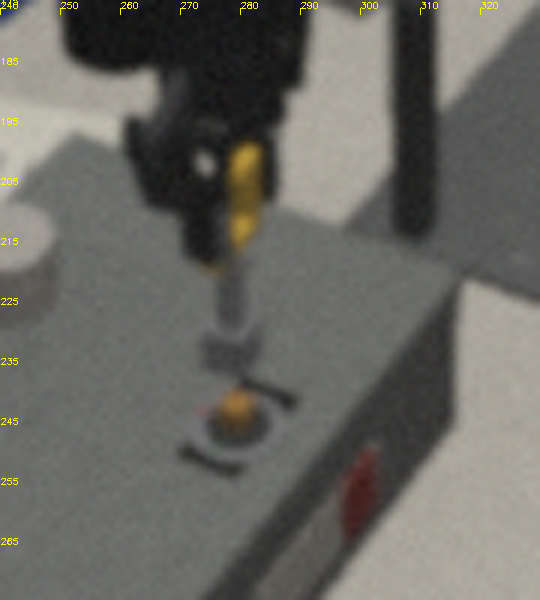

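View pics/top12z.png

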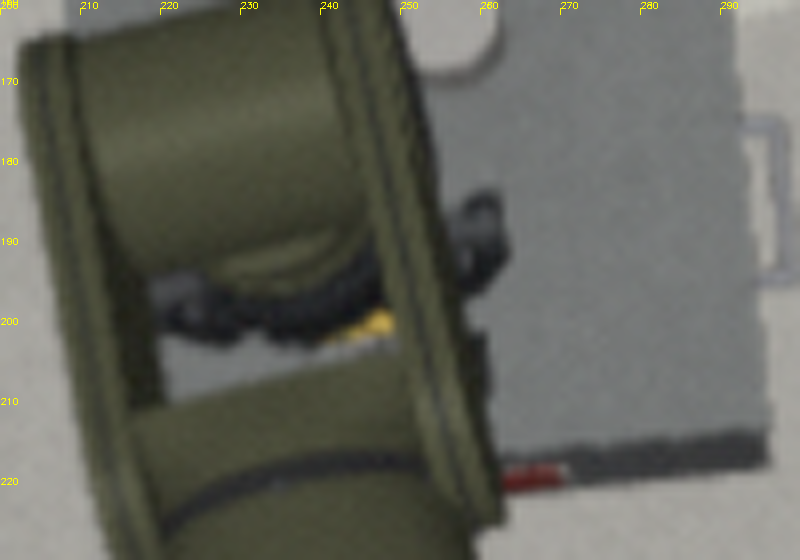

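Run:
```python
from ov import *
t=np.array(robot.sense()["tool_pos"])
for z in(.253,.20,.177,.168): print("key z",z,((proj("side",[t[0],t[1],z])[0]-[240,175]+.5)*6-.5).round(1))
for p in([.5508,.1928],[.5555,.194],[.5555,.192],[.553,.1914]):
  for z in(.131,.115): print("spin",p,z,((proj("side",[*p,z])[0]-[240,175]+.5)*6-.5).round(1))
S=[]
c,s=np.cos(-78.83*np.pi/180+np.pi/2),np.sin(-78.83*np.pi/180+np.pi/2)
def sq(cx,cy,a,z,yaw): return T(cx,cy,yaw,[[a,a,z],[a,-a,z],[-a,-a,z],[-a,a,z],[a,a,z]])
y0=np.radians(11.17)
for z in(.168,.186): S.append((sq(t[0],t[1],.00975,z,y0),(0,255,255)))
for z in(.115,.128): S.append((sq(.5555,.194,.006,z,ch[2]+.1),(0,255,0)))
a=np.linspace(0,6.3,40)
S.append((np.c_[.5555+.023*np.cos(a),.194+.023*np.sin(a),0*a+.112],(255,0,255)))
draw("pics/side12.png","side",250,205,310,260,12,"pics/c.png",S)
draw("pics/side0.png","side",250,205,310,260,12,"pics/d.png",S[2:])
draw("pics/top0.png","top",225,185,280,225,14,"pics/e.png",S[2:])
```

```text
key z 0.253 [236.3 196.1]
key z 0.2 [241.1 288.9]
key z 0.177 [243.1 327.7]
key z 0.168 [243.8 342.7]
spin [0.5508, 0.1928] 0.131 [245.8 403.8]
spin [0.5508, 0.1928] 0.115 [247.1 429.1]
spin [0.5555, 0.194] 0.131 [235.7 401.3]
spin [0.5555, 0.194] 0.115 [237.1 426.6]
spin [0.5555, 0.192] 0.131 [238.4 398.7]
spin [0.5555, 0.192] 0.115 [239.8 424. ]
spin [0.553, 0.1914] 0.131 [243.7 400.1]
spin [0.553, 0.1914] 0.115 [245.  425.4]
```

View pics/c.png

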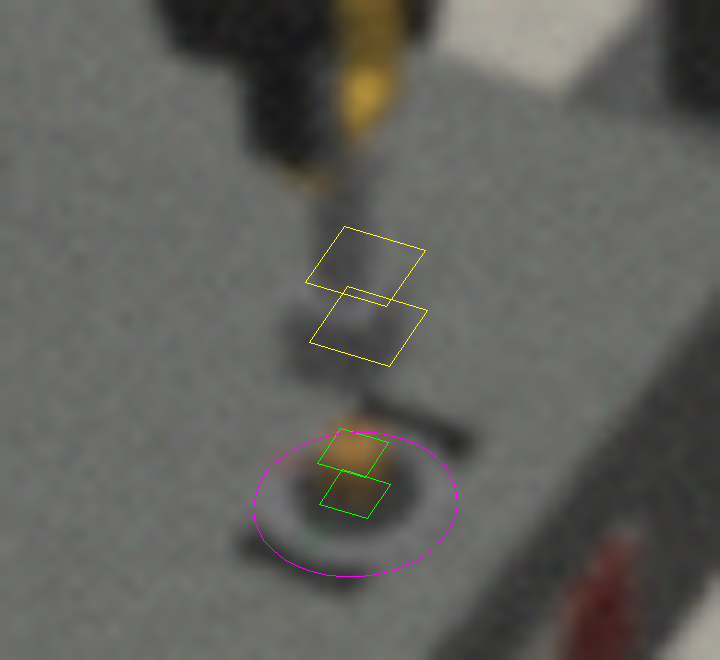

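View pics/e.png

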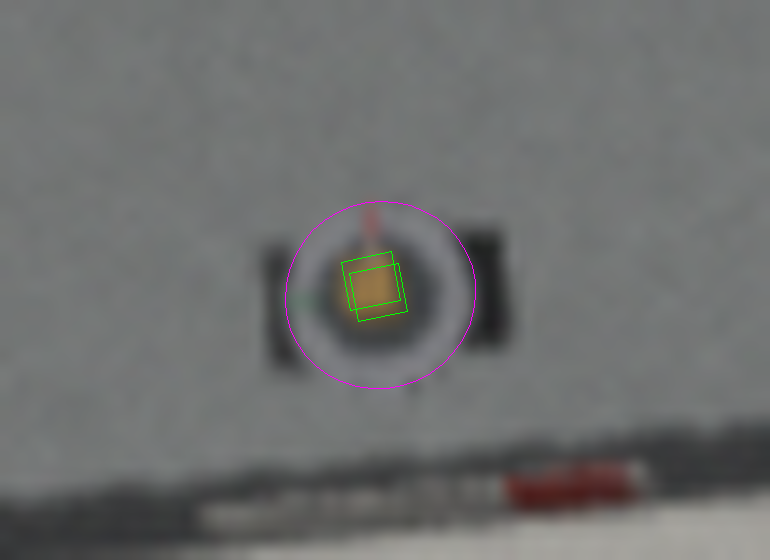

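```bash
cat > ov2.py <<'E'
import sys
from ov import *
k,x0,y0,x1,y1,f=sys.argv[1],*map(int,sys.argv[2:7]); dx,dy,dz=[float(v)/1e3 for v in sys.argv[7:10]]
s=robot.sense();t=np.array(s["tool_pos"]);O=np.array(s["orientation"]);h=s["opening"]/2
S=[]
for sg in(-1,1):
    X=np.array([[sg*h,-.011,.025],[sg*h,.011,.025],[sg*h,.011,-.01],[sg*h,-.011,-.01],[sg*h,-.011,.025]])
    S.append((t+X@O.T,(255,0,255)))
# key wire in tool frame: origin at (dx,dy,8+dz) below tcp; key y->tool x, key x -> -tool y
o=np.array([dx,dy,.008+dz])
for e in(-.006,.006):
    X=np.array([[.02,e,.021],[-.02,e,.021],[-.02,e,-.021],[.02,e,-.021],[.02,e,.021]])+o
    S.append((t+X@O.T,(0,255,255)))
for zz in(.067,.085):
    a=.00975;X=np.array([[a,a,zz],[a,-a,zz],[-a,-a,zz],[-a,a,zz],[a,a,zz]])+o
    S.append((t+X@O.T,(0,255,255)))
for n in("side","top"):
    if n=="side": draw(f"pics/side{k}.png","side",x0,y0,x1,y1,f,f"pics/side{k}k.png",S)
E
python3 ov2.py 12 255 180 310 260 10 0 0 0
```

```text
(no output)
```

View pics/side12k.png

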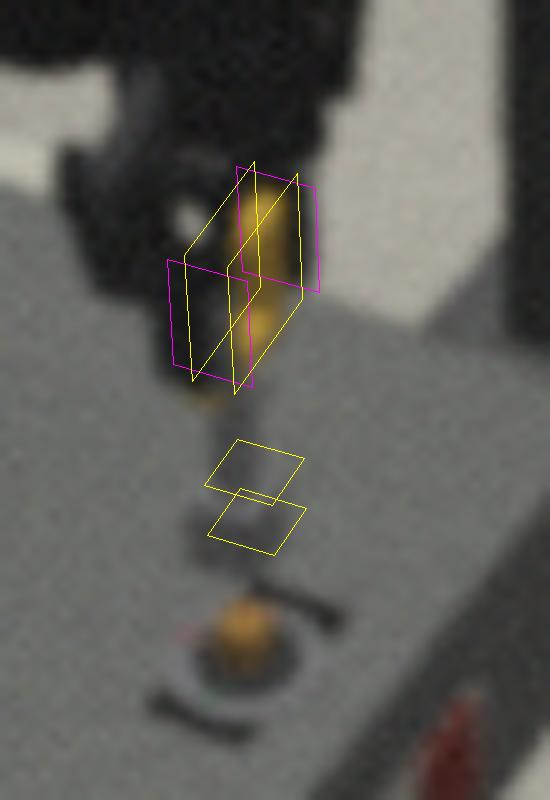

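```bash
cat > ov3.py <<'E'
import sys
from ov import *
import ov
k=sys.argv[1]; raw=len(sys.argv)>2
if raw:
    for n in P: 
        p=robot.camera_params(n); P[n]["position"]=p["position"];P[n]["attitude"]=p["attitude"]
s=robot.sense();t=np.array(s["tool_pos"]);O=np.array(s["orientation"]);h=s["opening"]/2
S=[]
for sg in(-1,1):
    for zz in(.022,-.02):
        X=np.array([[sg*h,-.011,zz],[sg*h,.011,zz],[sg*(h+.0143),.011,zz],[sg*(h+.0143),-.011,zz],[sg*h,-.011,zz]])
        S.append((t+X@O.T,(255,0,255)))
o=np.array([0,0,.008])
X=np.array([[.02,-.006,-.021],[-.02,-.006,-.021],[-.02,.006,-.021],[.02,.006,-.021],[.02,-.006,-.021]])+o
S.append((t+X@O.T,(0,255,255)))
a=np.linspace(0,6.3,40)
for zz in(-.055,):
    X=np.array([[.038,-.0425,zz],[-.038,-.0425,zz],[-.038,.0425,zz],[.038,.0425,zz],[.038,-.0425,zz]])+[0,0,.006]
    S.append((t+X@O.T,(0,255,0)))
draw(f"pics/top{k}.png","top",205,160,285,220,9,f"pics/top{k}k.png",S)
draw(f"pics/side{k}.png","side",240,165,310,245,9,f"pics/side{k}k.png",S)
E
python3 ov3.py 12
```

```text
(no output)
```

View pics/top12k.png

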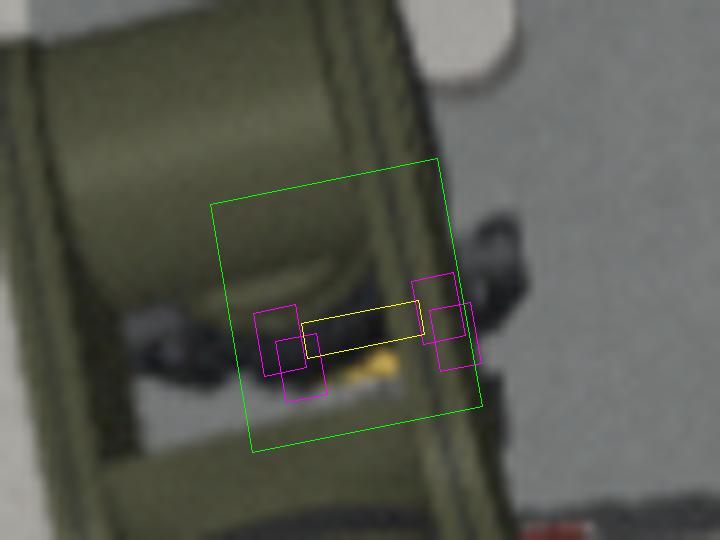

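View pics/side12k.png

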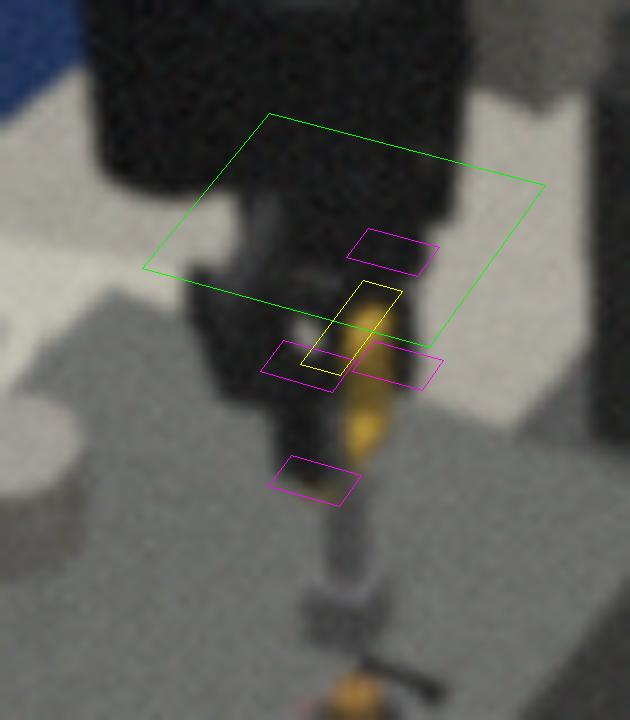

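```bash
python3 ov3.py 12 raw
```

View pics/side12k.png

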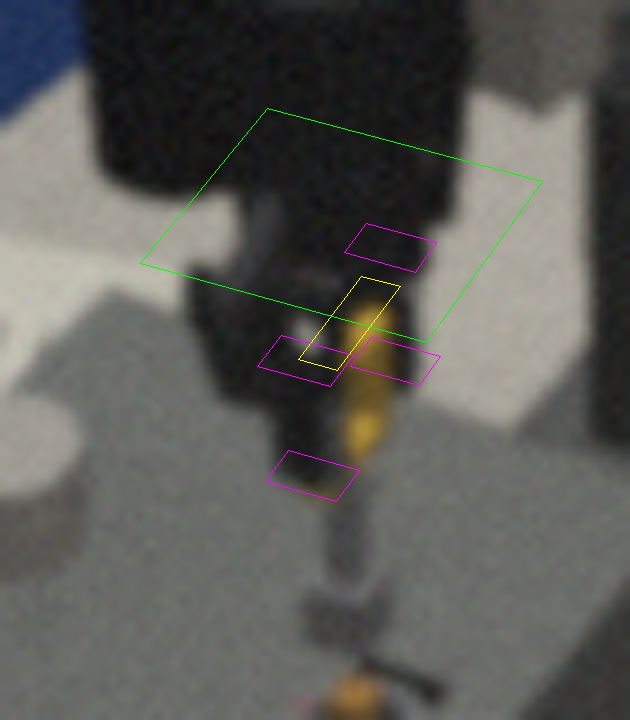

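Run:
```python
from geo import *
def ray(n,p,z): return least_squares(lambda a:proj(n,[a[0],a[1],z])[0]-p,[.55,.19]).x
ct=lambda u,v,f,x,y:((u+.5)/f-.5+x,(v+.5)/f-.5+y)
# top: bezel centre (372,290)@14x z .112 ; side bezel centre (355,497)@12x
print("bezel top",ray("top",ct(372,290,14,225,185),.112))
print("bezel side",ray("side",ct(355,497,12,250,205),.112))
print("spin top",ray("top",ct(374,288,14,225,185),.128))
print("spin side",ray("side",ct(245,600,10,255,180),.131), ray("side",ct(245,625,10,255,180),.121))
# key socket mouth center in side image now
for z in(.160,.164,.167): print("mouth side",z,ray("side",ct(240.5,539,10,255,180),z))
print("tcp",robot.sense()["tool_pos"])
```

```text
bezel top [0.56144527 0.19418739]
bezel side [0.55478526 0.19373028]
spin top [0.55851582 0.19139221]
spin side [0.5576044  0.18911967] [0.55825199 0.18888846]
mouth side 0.16 [0.55371092 0.19445323]
mouth side 0.164 [0.55105209 0.19773065]
mouth side 0.167 [0.54905797 0.20018871]
tcp [0.55079378 0.19197493 0.26097497]
```

```bash
python3 mv.py world 557 190.5 233 0
```

```text
rack grasp [-47.4 374.5 255. ]
chest grasp [-77.    0.8 255. ]
t 18.7167 force [ 0.36  0.87 -0.39] tq [ 0.001  0.091 -0.019] open 39.6 phi -78.92 q6 1.62
lin [ 2.6 -5.8 22. ] twist 11.08
```

Emit:
jog_arm(linear=[[1,-3,6],[2.5,-6,12],[2.5,-6,18],[2.5,-6,22],[2.5,-6,22],[2.5,-6,22]], twist=[0,0,0,0,0,0], fingers=[1,1,1,1,1,1])

```text
t: 19.22
tool_pos: [0.5568, 0.1915, 0.2382]
orientation: [[0.193, -0.981, -0.001], [-0.981, -0.193, -0.0], [0.0, 0.001, -1.0]]
wrist_force: [0.1, 0.5, -0.7]
opening: 0.0395
```

```bash
python3 mv.py world 557 190.5 233 0; python3 shot.py 13;python3 z.py pics/side13.png 255 195 310 260 10 pics/side13z.png
```

```text
rack grasp [-41.5 373.5 232.2]
chest grasp [-71.1  -0.3 232.2]
t 19.2167 force [ 0.09  0.47 -0.7 ] tq [ 0.011 -0.008 -0.038] open 39.5 phi -78.86 q6 1.62
lin [ 1.  -0.  -0.8] twist 11.14
```

View pics/side13z.png

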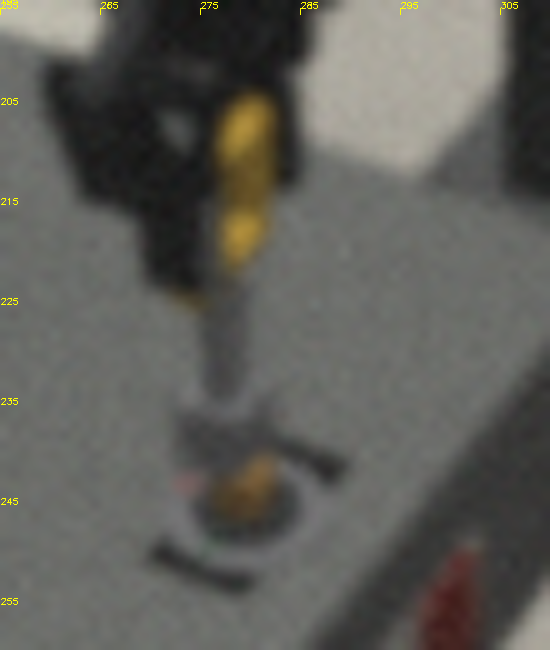

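Emit:
jog_arm(linear=[[0,3,0],[-0.5,6,0],[-0.5,6,0],[-0.5,6,0]], twist=[0,0,0,0], fingers=[1,1,1,1])

```text
t: 19.65
tool_pos: [0.5509, 0.1911, 0.2393]
orientation: [[0.194, -0.981, 0.001], [-0.981, -0.194, 0.0], [-0.0, -0.001, -1.0]]
wrist_force: [-0.1, -0.1, -1.3]
opening: 0.0397
```

```bash
python3 mv.py world 557 190.5 233 0; python3 shot.py 14;python3 z.py pics/side14.png 255 195 310 260 10 pics/side14z.png;python3 z.py pics/top14.png 215 170 290 225 10 pics/top14z.png
```

```text
rack grasp [-47.3 373.7 233.3]
chest grasp [-7.690e+01 -1.000e-01  2.333e+02]
t 19.65 force [-0.09 -0.07 -1.3 ] tq [ 0.001  0.013 -0.014] open 39.7 phi -78.84 q6 1.62
lin [ 1.8 -5.8  0.3] twist 11.16
```

View pics/side14z.png

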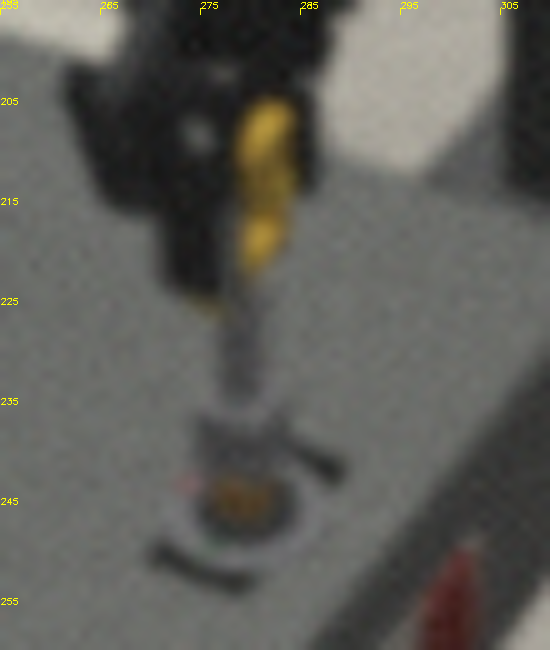

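View pics/top14z.png

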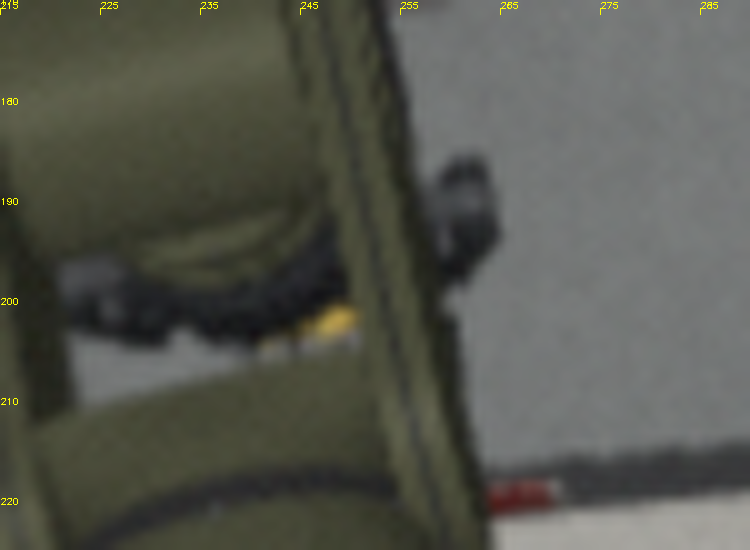

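Emit:
jog_arm(linear=[[0,0,2],[0,0,4],[0,0,6],[0,0,6]], twist=[0,0,0,0], fingers=[1,1,1,1])

```text
t: 20.08
tool_pos: [0.5508, 0.191, 0.2321]
orientation: [[0.193, -0.981, -0.001], [-0.981, -0.193, -0.0], [0.0, 0.001, -1.0]]
wrist_force: [-0.7, -0.7, -0.7]
opening: 0.0394
```

Emit:
jog_arm(linear=[[0,0,1],[0,0,2],[0,0,2]], twist=[0,0,0], fingers=[1,1,1])

```text
t: 20.33
tool_pos: [0.551, 0.191, 0.2307]
orientation: [[0.193, -0.981, -0.0], [-0.981, -0.193, -0.0], [-0.0, 0.0, -1.0]]
wrist_force: [-1.0, -0.3, -1.1]
opening: 0.0396
```

Emit:
jog_arm(linear=[[0,0,1],[0,0,2],[0,0,2]], twist=[0,0,0], fingers=[1,1,1])

```text
t: 20.58
tool_pos: [0.5512, 0.1911, 0.2291]
orientation: [[0.193, -0.981, 0.0], [-0.981, -0.193, 0.0], [-0.0, -0.0, -1.0]]
wrist_force: [0.6, -0.6, -0.8]
opening: 0.0394
```

Emit:
jog_arm(linear=[[0,0,1],[0,0,2],[0,0,2]], twist=[0,0,0], fingers=[1,1,1])

```text
t: 20.83
tool_pos: [0.5517, 0.1912, 0.2286]
orientation: [[0.193, -0.981, 0.002], [-0.981, -0.193, 0.001], [-0.0, -0.002, -1.0]]
wrist_force: [-0.8, 0.4, 4.3]
opening: 0.0395
```

Emit:
jog_arm(linear=[[0,0,1],[0,0,2],[0,0,2]], twist=[0,0,0], fingers=[1,1,1])

```text
t: 21.08
tool_pos: [0.5524, 0.1914, 0.2283]
orientation: [[0.193, -0.981, 0.004], [-0.981, -0.193, 0.001], [-0.0, -0.004, -1.0]]
wrist_force: [-1.8, -0.8, 9.8]
opening: 0.0393
```

```bash
python3 mv.py world 557 190.5 233 0; python3 shot.py 15;python3 mv.py world 557 190.5 233 0|sed -n 3p;python3 z.py pics/side15.png 255 195 310 260 10 pics/side15z.png
```

```text
rack grasp [-45.9 373.8 222.3]
chest grasp [-75.5   0.  222.3]
t 21.0833 force [-1.78 -0.75  9.83] tq [-0.133  0.315 -0.031] open 39.3 phi -78.85 q6 1.62
lin [  1.8  -4.4 -10.7] twist 11.15
t 21.1833 force [-2.33 -0.71  9.65] tq [-0.083  0.309 -0.001] open 39.4 phi -78.85 q6 1.62
```

View pics/side15z.png

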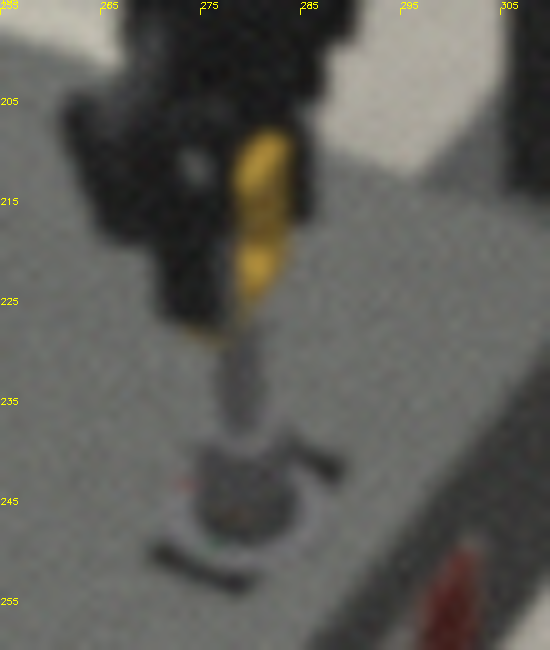

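Run:
```python
import cv2,numpy as np
a=[]
for k in(0,14,15):
    im=cv2.imread(f"pics/side{k}.png")[232:256,268:292]
    im=cv2.resize(im,None,fx=11,fy=11,interpolation=cv2.INTER_CUBIC); a.append(np.clip((im.astype(float)-30)*2.2,0,255).astype(np.uint8))
cv2.imwrite("pics/f.png",np.hstack(a))
```

```text
(no output)
```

View pics/f.png

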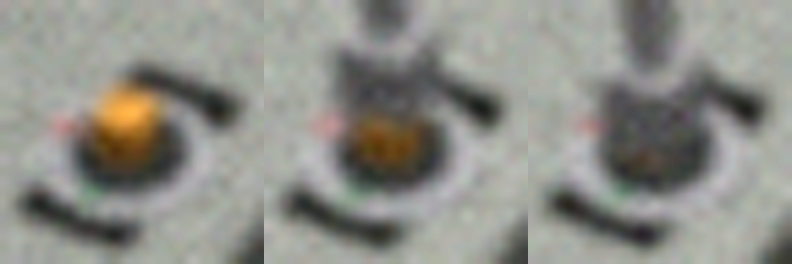

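```bash
cat > ov4.py <<'E'
from geo import *
import sys
def dr(src,S,x0=264,y0=228,x1=296,y1=260,f=12):
    im=cv2.imread(src)[y0:y1,x0:x1]; im=cv2.resize(im,None,fx=f,fy=f,interpolation=cv2.INTER_CUBIC)
    im=np.clip((im.astype(float)-30)*2.2,0,255).astype(np.uint8)
    for X,col in S:
        p=((proj("side",X)-[x0,y0]+.5)*f-.5); cv2.polylines(im,[np.round(p).astype(int)],False,col,1)
    return im
def box(x,y,a,z0,z1,yaw,a1=None):
    a1=a1 or a
    q=lambda a,z:T(x,y,yaw,[[a,a,z],[a,-a,z],[-a,-a,z],[-a,a,z],[a,a,z]])
    A,B=q(a,z0),q(a1,z1); return [A,B]+[np.array([A[i],B[i]]) for i in range(4)]
sx,sy,kx,ky,kz=[float(v)/1e3 for v in sys.argv[1:6]]; k=sys.argv[6]
a=np.linspace(0,6.3,40); g=(0,200,0)
S=[(b,g) for b in box(sx,sy,.006,.115,.128,.195)]+[(b,g) for b in box(sx,sy,.006,.128,.131,.195,.001)]
S+=[(np.c_[sx+.023*np.cos(a),sy+.023*np.sin(a),0*a+.112],(255,0,255))]
K=[(b,(0,0,255)) for b in box(kx,ky,.00975,kz,kz+.018,.195)]
cv2.imwrite("pics/g.png",np.hstack([dr("pics/side0.png",S),dr(f"pics/side{k}.png",K)]))
E
python3 ov4.py 555.5 192 555.5 192 130 15
```

```text
(no output)
```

View pics/g.png

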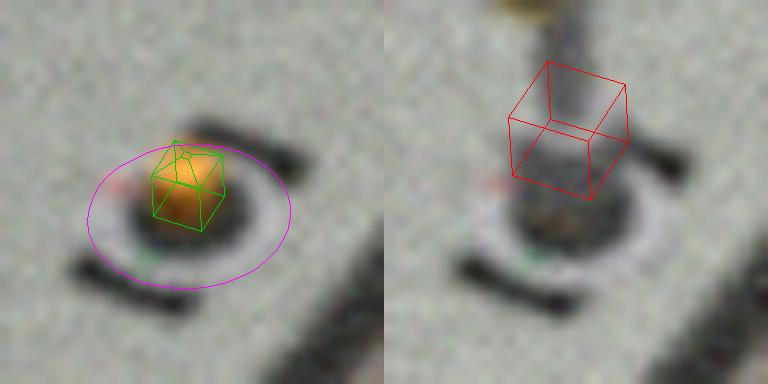

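Emit:
jog_arm(linear=[[0,0.5,-1],[0,1.5,-1],[0,2.5,-1],[0,3,-1]], twist=[0,0,0,0], fingers=[1,1,1,1])

```text
t: 21.52
tool_pos: [0.5495, 0.1908, 0.2284]
orientation: [[0.193, -0.981, 0.005], [-0.981, -0.193, 0.001], [-0.0, -0.005, -1.0]]
wrist_force: [1.0, -0.3, 5.8]
opening: 0.0395
```

```bash
python3 mv.py world 557 190.5 233 0
```

```text
rack grasp [-48.8 373.5 222.4]
chest grasp [-78.4  -0.3 222.4]
t 21.5167 force [ 0.97 -0.26  5.76] tq [ 0.001 -0.186 -0.002] open 39.5 phi -78.85 q6 1.62
lin [  1.7  -7.4 -10.5] twist 11.15
```

Emit:
jog_arm(linear=[[0,0,-4],[3.5,-3,-4],[7,-6,-4],[7,-6,-4],[7,-6,-3],[7,-6,-2]], twist=[0,0,0,0,0,0], fingers=[1,1,1,1,1,1])

```text
t: 22.02
tool_pos: [0.5552, 0.1846, 0.2273]
orientation: [[0.193, -0.981, -0.001], [-0.981, -0.193, -0.0], [-0.0, 0.001, -1.0]]
wrist_force: [0.1, -0.0, -0.9]
opening: 0.0395
```

```bash
python3 mv.py world 557 190.5 233 0; python3 shot.py 16; python3 ov4.py 555.5 192 555.5 192 133 16
```

```text
rack grasp [-43.6 366.8 221.3]
chest grasp [-73.3  -7.  221.3]
t 22.0167 force [ 0.09 -0.01 -0.92] tq [-0.001 -0.031 -0.011] open 39.5 phi -78.87 q6 1.61
lin [ -5.5  -2.8 -11.7] twist 11.13
```

View pics/g.png

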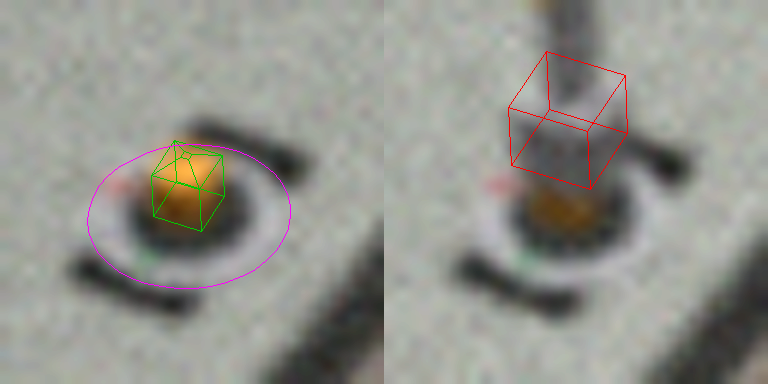

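Emit:
jog_arm(linear=[[0,0,1],[0,0,2],[0,0,2]], twist=[0,0,0], fingers=[1,1,1])

```text
t: 22.37
tool_pos: [0.5555, 0.1849, 0.2263]
orientation: [[0.193, -0.981, 0.0], [-0.981, -0.193, 0.0], [-0.0, -0.0, -1.0]]
wrist_force: [-0.4, 0.0, -0.0]
opening: 0.0396
```

Emit:
jog_arm(linear=[[0,0,1],[0,0,2],[0,0,2]], twist=[0,0,0], fingers=[1,1,1])

```text
t: 22.62
tool_pos: [0.5561, 0.185, 0.2259]
orientation: [[0.193, -0.981, 0.003], [-0.981, -0.193, 0.001], [-0.0, -0.003, -1.0]]
wrist_force: [-1.7, -0.9, 5.2]
opening: 0.0393
```

Emit:
jog_arm(linear=[[0,0.7,0],[0,1.5,0],[0,1.5,0]], twist=[0,0,0], fingers=[1,1,1])

```text
t: 22.87
tool_pos: [0.5548, 0.1848, 0.2259]
orientation: [[0.193, -0.981, 0.003], [-0.981, -0.193, 0.001], [-0.0, -0.003, -1.0]]
wrist_force: [-0.1, 0.5, 5.4]
opening: 0.0395
```

Emit:
jog_arm(linear=[[-0.7,0,0],[-1.5,0,0],[-1.5,0,0]], twist=[0,0,0], fingers=[1,1,1])

```text
t: 23.12
tool_pos: [0.5548, 0.1854, 0.2259]
orientation: [[0.194, -0.981, 0.004], [-0.981, -0.194, -0.002], [0.002, -0.004, -1.0]]
wrist_force: [-0.3, -1.8, 5.7]
opening: 0.0398
```

Emit:
jog_arm(linear=[[1,0,0],[2,0,0],[3,0,0],[3,0,0]], twist=[0,0,0,0], fingers=[1,1,1,1])

```text
t: 23.45
tool_pos: [0.5548, 0.1833, 0.2251]
orientation: [[0.193, -0.981, 0.002], [-0.981, -0.193, 0.001], [-0.001, -0.002, -1.0]]
wrist_force: [0.1, 1.4, 3.7]
opening: 0.0395
```

Emit:
jog_arm(linear=[[0.7,0,0],[1.5,0,0.5],[1.5,0,0.5]], twist=[0,0,0], fingers=[1,1,1])

```text
t: 23.7
tool_pos: [0.5547, 0.1821, 0.2235]
orientation: [[0.193, -0.981, 0.001], [-0.981, -0.193, 0.002], [-0.002, -0.001, -1.0]]
wrist_force: [1.1, 3.6, 0.8]
opening: 0.0394
```

```bash
python3 mv.py world 557 190.5 233 0
```

```text
rack grasp [-44.4 364.3 217.5]
chest grasp [-74.1  -9.5 217.5]
t 23.7 force [1.13 3.6  0.84] tq [ 0.97  -0.259 -0.043] open 39.4 phi -78.86 q6 1.6
lin [ -7.8  -3.9 -15.5] twist 11.14
```

Emit:
jog_arm(linear=[[-0.7,0,0.5],[-0.8,0,1],[-0.8,0,2],[-0.8,0,2]], twist=[0,0,0,0], fingers=[1,1,1,1])

```text
t: 24.03
tool_pos: [0.5544, 0.1824, 0.2214]
orientation: [[0.193, -0.981, 0.0], [-0.981, -0.193, 0.0], [-0.0, -0.0, -1.0]]
wrist_force: [1.8, 2.4, 2.1]
opening: 0.0396
```

Emit:
jog_arm(linear=[[-0.5,-0.5,0.5],[-0.7,-0.6,1.5],[-0.7,-0.6,2.5],[-0.7,-0.6,3],[-0.7,-0.6,3]], twist=[0,0,0,0,0], fingers=[1,1,1,1,1])

```text
t: 24.45
tool_pos: [0.5547, 0.183, 0.2181]
orientation: [[0.193, -0.981, -0.0], [-0.981, -0.193, -0.0], [0.0, 0.0, -1.0]]
wrist_force: [2.1, 2.2, 1.0]
opening: 0.0393
```

```bash
python3 mv.py world 557 190.5 233 0;python3 shot.py 17; python3 z.py pics/side17.png 255 195 310 260 10 pics/side17z.png
```

```text
rack grasp [-44.3 365.2 212.1]
chest grasp [-74.   -8.6 212.1]
t 24.45 force [2.11 2.16 0.98] tq [ 0.412 -0.433  0.032] open 39.3 phi -78.85 q6 1.6
lin [ -6.9  -3.7 -20.9] twist 11.15
```

View pics/side17z.png

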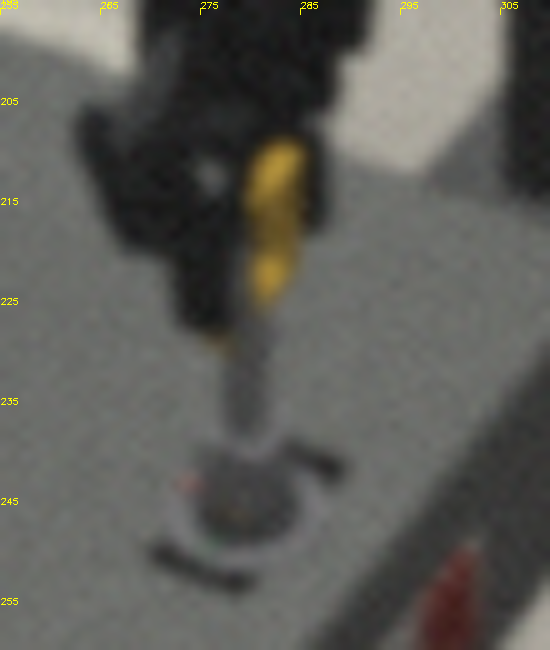

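Emit:
jog_arm(linear=[[-0.5,-0.4,0.5],[-0.5,-0.4,1.5],[-0.5,-0.4,2.5],[-0.5,-0.4,3],[-0.5,-0.4,3]], twist=[0,0,0,0,0], fingers=[1,1,1,1,1])

```text
t: 24.97
tool_pos: [0.555, 0.1835, 0.2151]
orientation: [[0.193, -0.981, -0.001], [-0.981, -0.193, -0.001], [0.0, 0.001, -1.0]]
wrist_force: [1.1, -0.4, 0.5]
opening: 0.0396
```

```bash
python3 mv.py world 557 190.5 233 0
```

```text
rack grasp [-44.  365.7 209.1]
chest grasp [-73.7  -8.1 209.1]
t 24.9667 force [ 1.06 -0.45  0.51] tq [ 0.081 -0.431 -0.016] open 39.6 phi -78.85 q6 1.6
lin [ -6.5  -3.3 -23.9] twist 11.15
```

Emit:
jog_arm(linear=[[0,-0.5,1],[0,-0.5,2],[0,-0.5,3],[0,-0.5,3]], twist=[0,0,0,0], fingers=[1,1,1,1])

```text
t: 25.3
tool_pos: [0.5558, 0.1838, 0.2131]
orientation: [[0.193, -0.981, 0.001], [-0.981, -0.193, -0.0], [0.0, -0.001, -1.0]]
wrist_force: [1.4, 1.1, 3.3]
opening: 0.0396
```

Emit:
jog_arm(linear=[[0,0,1],[0,0,2],[0,0,2]], twist=[0,0,0], fingers=[1,1,1])

```text
t: 25.55
tool_pos: [0.5565, 0.1839, 0.2129]
orientation: [[0.193, -0.981, 0.003], [-0.981, -0.193, 0.0], [0.0, -0.003, -1.0]]
wrist_force: [0.8, -0.2, 9.3]
opening: 0.0398
```

```bash
python3 mv.py world 557 190.5 233 0
```

```text
rack grasp [-42.4 366.  206.9]
chest grasp [-72.   -7.8 206.9]
t 25.55 force [ 0.8  -0.24  9.34] tq [-0.097  0.019  0.023] open 39.8 phi -78.84 q6 1.6
lin [ -6.4  -1.8 -26.1] twist 11.16
```

Emit:
jog_arm(linear=[[0,0,-1],[0,0,-1],[0,0,-1],[0,0,-1]], twist=[-3,-6,-10,-10], fingers=[1,1,1,1])

```text
t: 25.88
tool_pos: [0.5565, 0.1837, 0.2129]
orientation: [[0.362, -0.932, 0.003], [-0.932, -0.362, 0.0], [0.001, -0.003, -1.0]]
wrist_force: [2.5, 0.4, 6.1]
opening: 0.0394
```

```bash
python3 mv.py world 557 190.5 233 0
```

```text
rack grasp [-42.4 365.8 206.9]
chest grasp [-72.1  -8.  206.9]
t 25.8833 force [2.54 0.38 6.15] tq [-0.192 -0.481 -0.053] open 39.4 phi -68.78 q6 1.43
lin [ -6.1  -3.  -26.1] twist 21.22
```

Emit:
jog_arm(linear=[[0.2,-0.6,0],[0.2,-0.6,0],[0.2,-0.6,0],[0.2,-0.6,0]], twist=[-5,-10,-14,-14], fingers=[1,1,1,1])

```text
t: 26.22
tool_pos: [0.5574, 0.1837, 0.213]
orientation: [[0.576, -0.818, 0.004], [-0.818, -0.576, 0.0], [0.002, -0.003, -1.0]]
wrist_force: [1.6, -0.2, 6.4]
opening: 0.0394
```

```bash
python3 mv.py world 557 190.5 233 0|sed -n 3p
```

```text
t 26.2167 force [ 1.56 -0.19  6.4 ] tq [-0.184 -0.716 -0.049] open 39.4 phi -54.85 q6 1.18
```

Emit:
jog_arm(linear=[[0.5,-0.7,0],[0.5,-0.7,0],[0.5,-0.7,0],[0.5,-0.7,0]], twist=[-5,-10,-14,-14], fingers=[1,1,1,1])

```text
t: 26.55
tool_pos: [0.5584, 0.1839, 0.213]
orientation: [[0.756, -0.655, 0.004], [-0.655, -0.756, 0.0], [0.003, -0.003, -1.0]]
wrist_force: [4.4, 0.1, 5.9]
opening: 0.0397
```

```bash
python3 mv.py world 557 190.5 233 0|sed -n 3p
```

```text
t 26.55 force [4.41 0.11 5.86] tq [-0.092 -0.901 -0.01 ] open 39.7 phi -40.92 q6 0.94
```

Emit:
jog_arm(linear=[[1,-0.9,0],[1,-0.9,0],[1,-0.9,0],[1,-0.9,0]], twist=[-5,-10,-14,-14], fingers=[1,1,1,1])

```text
t: 26.88
tool_pos: [0.5597, 0.1843, 0.213]
orientation: [[0.892, -0.453, 0.004], [-0.453, -0.892, 0.001], [0.003, -0.003, -1.0]]
wrist_force: [4.0, 1.3, 5.7]
opening: 0.0394
```

```bash
python3 mv.py world 557 190.5 233 0|sed -n 3p
```

```text
t 26.8833 force [3.98 1.25 5.74] tq [ 0.154 -0.893 -0.012] open 39.4 phi -26.93 q6 0.7
```

Emit:
jog_arm(linear=[[1,-1,0],[1,-1,0],[1,-1,0],[1,-1,0]], twist=[-5,-10,-14,-14], fingers=[1,1,1,1])

```text
t: 27.22
tool_pos: [0.5608, 0.1851, 0.213]
orientation: [[0.975, -0.224, 0.004], [-0.224, -0.975, 0.002], [0.003, -0.003, -1.0]]
wrist_force: [2.9, 2.2, 4.7]
opening: 0.0397
```

```bash
python3 mv.py world 557 190.5 233 0|sed -n 3p
```

```text
t 27.2167 force [2.87 2.21 4.71] tq [ 0.427 -0.797 -0.056] open 39.7 phi -12.93 q6 0.45
```

Emit:
jog_arm(linear=[[0.8,-1,0],[0.8,-1,0],[0.8,-1,0],[0.8,-1,0]], twist=[-5,-10,-13,-13], fingers=[1,1,1,1])

```text
t: 27.55
tool_pos: [0.5617, 0.1862, 0.2129]
orientation: [[1.0, 0.001, 0.003], [0.001, -1.0, 0.003], [0.003, -0.003, -1.0]]
wrist_force: [2.6, 1.4, 5.7]
opening: 0.0396
```

```bash
python3 mv.py world 557 190.5 233 0|sed -n 3p
```

```text
t 27.55 force [2.56 1.42 5.67] tq [ 0.596 -0.714 -0.043] open 39.6 phi 0.04 q6 0.23
```

Now approach the stop in small steps, watching the torque.

Emit:
jog_arm(linear=[[0.7,-0.8,0],[0.7,-0.8,0],[0.7,-0.8,0]], twist=[-3,-6,-6], fingers=[1,1,1])

```text
t: 27.8
tool_pos: [0.5621, 0.187, 0.2129]
orientation: [[0.994, 0.105, 0.002], [0.105, -0.994, 0.003], [0.002, -0.002, -1.0]]
wrist_force: [1.3, 2.2, 6.9]
opening: 0.0395
```

```bash
python3 mv.py world 557 190.5 233 0|sed -n 3p
```

```text
t 27.8 force [1.27 2.17 6.87] tq [ 0.518 -0.46  -0.059] open 39.5 phi 6.04 q6 0.12
```

Emit:
jog_arm(linear=[[0.4,-0.5,0],[0.4,-0.5,0],[0.4,-0.5,0]], twist=[-2,-4,-4], fingers=[1,1,1])

```text
t: 28.05
tool_pos: [0.5623, 0.1875, 0.2129]
orientation: [[0.985, 0.174, 0.002], [0.174, -0.985, 0.003], [0.002, -0.002, -1.0]]
wrist_force: [0.3, 2.0, 7.3]
opening: 0.0393
```

```bash
python3 mv.py world 557 190.5 233 0|sed -n 3p
```

```text
t 28.05 force [0.33 2.03 7.32] tq [ 0.676 -0.322 -0.091] open 39.3 phi 10.0 q6 0.06
```

Emit:
jog_arm(linear=[[0.1,-0.5,0],[0.1,-0.5,0],[0.1,-0.5,0]], twist=[-1,-2,-2], fingers=[1,1,1])

```text
t: 28.3
tool_pos: [0.5623, 0.188, 0.213]
orientation: [[0.978, 0.207, 0.002], [0.207, -0.978, 0.003], [0.002, -0.002, -1.0]]
wrist_force: [1.2, 3.0, 6.9]
opening: 0.039
```

```bash
python3 mv.py world 557 190.5 233 0|sed -n 3p
```

```text
t 28.3 force [1.2  2.96 6.87] tq [ 0.613 -0.334 -0.13 ] open 39.0 phi 11.96 q6 0.02
```

Emit:
jog_arm(linear=[[0,0,0],[0,0,0]], twist=[-1,-1], fingers=[1,1])

```text
t: 28.47
tool_pos: [0.5623, 0.1881, 0.2129]
orientation: [[0.975, 0.224, 0.002], [0.224, -0.975, 0.003], [0.002, -0.003, -1.0]]
wrist_force: [0.9, 3.1, 6.0]
opening: 0.0401
```

```bash
python3 mv.py world 557 190.5 233 0|sed -n 3p
```

```text
t 28.4667 force [0.93 3.12 6.01] tq [ 0.688 -0.359 -0.16 ] open 40.1 phi 12.95 q6 0.0
```

Emit:
jog_arm(linear=[[0,-0.5,0],[0,-0.5,0]], twist=[-1.5,-1.5], fingers=[1,1])

```text
t: 28.63
tool_pos: [0.5622, 0.1885, 0.213]
orientation: [[0.968, 0.25, 0.002], [0.25, -0.968, 0.003], [0.003, -0.002, -1.0]]
wrist_force: [1.4, 1.9, 6.7]
opening: 0.039
```

```bash
python3 mv.py world 557 190.5 233 0|sed -n 3p
```

```text
t 28.6333 force [1.39 1.93 6.72] tq [ 0.62  -0.393 -0.171] open 39.0 phi 14.47 q6 -0.02
```

Emit:
jog_arm(linear=[[0,0,0],[0,0,0]], twist=[-1.5,-1.5], fingers=[1,1])

```text
t: 28.8
tool_pos: [0.5622, 0.1887, 0.213]
orientation: [[0.961, 0.275, 0.002], [0.275, -0.961, 0.003], [0.003, -0.003, -1.0]]
wrist_force: [0.4, 4.1, 6.9]
opening: 0.0397
```

```bash
python3 mv.py world 557 190.5 233 0|sed -n 3p;python3 shot.py 18; python3 z.py pics/side18.png 250 195 305 260 10 pics/side18z.png
```

```text
t 28.8 force [0.42 4.12 6.91] tq [ 0.759 -0.406 -0.198] open 39.7 phi 15.96 q6 -0.05
```

View pics/side18z.png

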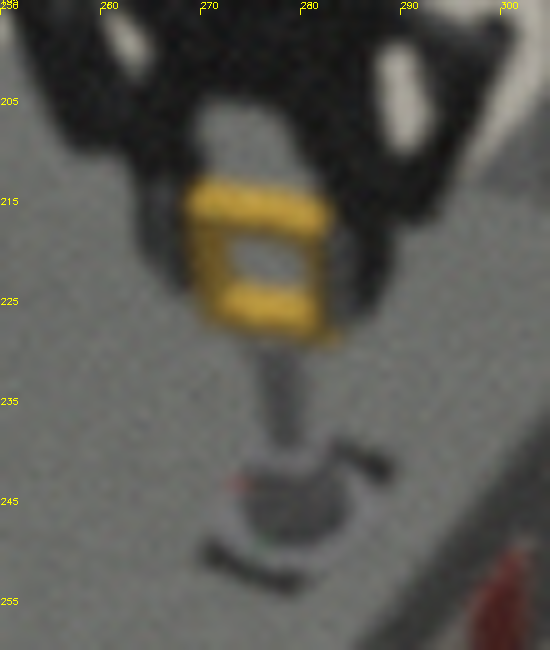

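Emit:
jog_arm(linear=[[0,-0.5,0],[0,-0.5,0]], twist=[-2,-2], fingers=[1,1])

```text
t: 29.07
tool_pos: [0.562, 0.1892, 0.2129]
orientation: [[0.951, 0.308, 0.002], [0.308, -0.951, 0.003], [0.003, -0.003, -1.0]]
wrist_force: [1.8, 3.4, 7.3]
opening: 0.0399
```

```bash
python3 mv.py world 557 190.5 233 0|sed -n 3p
```

```text
t 29.0667 force [1.75 3.4  7.25] tq [ 0.746 -0.39  -0.295] open 39.9 phi 17.96 q6 -0.08
```

Emit:
jog_arm(linear=[[0,0,0],[0,0,0]], twist=[-2,-2], fingers=[1,1])

```text
t: 29.23
tool_pos: [0.562, 0.1893, 0.2129]
orientation: [[0.94, 0.341, 0.002], [0.341, -0.94, 0.004], [0.003, -0.003, -1.0]]
wrist_force: [1.8, 4.3, 6.3]
opening: 0.039
```

```bash
python3 mv.py world 557 190.5 233 0|sed -n 3p
```

```text
t 29.2333 force [1.78 4.33 6.26] tq [ 0.893 -0.403 -0.362] open 39.0 phi 19.94 q6 -0.12
```

Emit:
jog_arm(linear=[[0.3,-0.7,0],[0.5,-1,-0.7],[0.5,-1,-0.7]], twist=[3,6,6], fingers=[1,1,1])

```text
t: 29.48
tool_pos: [0.562, 0.1894, 0.213]
orientation: [[0.971, 0.241, 0.001], [0.241, -0.971, 0.001], [0.001, -0.001, -1.0]]
wrist_force: [1.9, 1.2, 6.5]
opening: 0.0392
```

```bash
python3 mv.py world 557 190.5 233 0|sed -n 3p
```

```text
t 29.4833 force [1.9  1.19 6.46] tq [ 0.26  -0.45  -0.032] open 39.2 phi 13.93 q6 -0.01
```

Emit:
jog_arm(linear=[[0,0,0],[0,0,0],[0,0,-1],[0,0,-1],[0,0,-1],[0,0,-1]], twist=[0,0,0,0,0,0], fingers=[0.45,0.35,0.25,0.15,0.15,0.15])

```text
t: 29.98
tool_pos: [0.5614, 0.1889, 0.2127]
orientation: [[0.97, 0.244, -0.001], [0.244, -0.97, -0.0], [-0.001, -0.0, -1.0]]
wrist_force: [-0.4, -0.7, -0.2]
opening: 0.0725
```

```bash
python3 mv.py world 557 190.5 233 0|sed -n 3p;python3 shot.py 19; python3 z.py pics/side19.png 250 195 305 260 10 pics/side19z.png
```

```text
t 29.9833 force [-0.41 -0.71 -0.18] tq [ 0.108 -0.026 -0.014] open 72.5 phi 14.14 q6 -0.01
```

View pics/side19z.png

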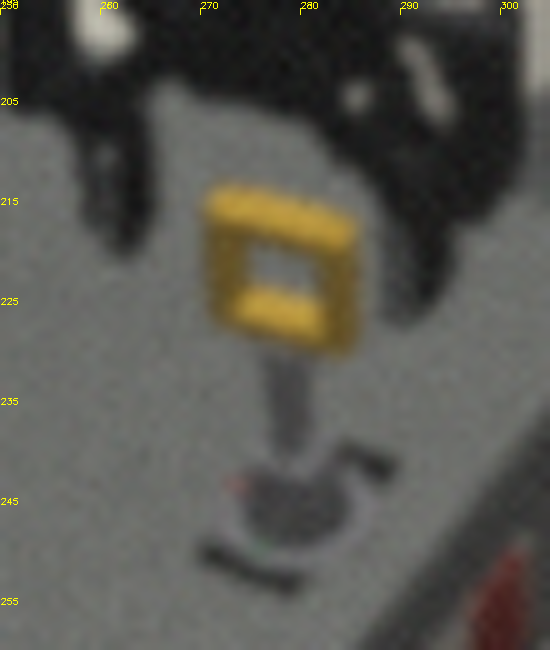

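Emit:
jog_arm(linear=[[0,0,-10],[0,0,-25],[0,0,-50],[0,0,-85],[0,0,-115],[0,0,-130],[0,0,-130]], twist=[0,0,0,0,0,0,0], fingers=[0.15,0.15,0.15,0.15,0.15,0.15,0.15])

```text
t: 30.67
tool_pos: [0.5633, 0.1894, 0.3494]
orientation: [[0.97, 0.245, 0.009], [0.245, -0.97, 0.002], [0.01, 0.0, -1.0]]
wrist_force: [0.4, -0.5, 1.0]
opening: 0.0723
```

Emit:
jog_arm(linear=[[0,40,0],[0,80,0],[0,120,0],[0,145,0],[0,150,0],[0,150,0]], twist=[0,0,0,0,0,0], fingers=[0.15,0.15,0.15,0.15,0.15,0.15])

```text
t: 31.17
tool_pos: [0.5981, 0.042, 0.3411]
orientation: [[0.97, 0.242, -0.003], [0.242, -0.97, 0.0], [-0.003, -0.001, -1.0]]
wrist_force: [0.2, -0.2, -0.6]
opening: 0.0724
```

```bash
python3 shot.py 20; python3 z.py pics/side20.png 250 195 305 260 10 pics/side20z.png;python3 z.py pics/top20.png 200 150 400 230 4 pics/top20z.png; python3 z.py pics/side20.png 305 125 385 205 6 pics/side20y.png
```

```text
(no output)
```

View pics/top20z.png

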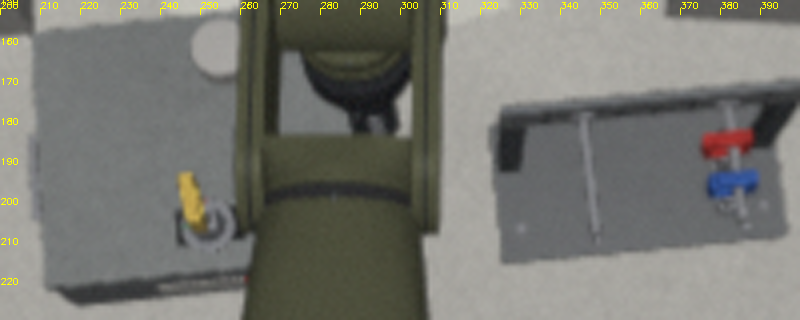

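View pics/side20y.png

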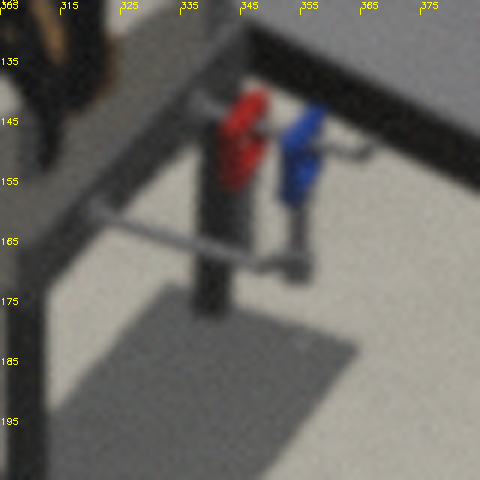

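View pics/side20z.png

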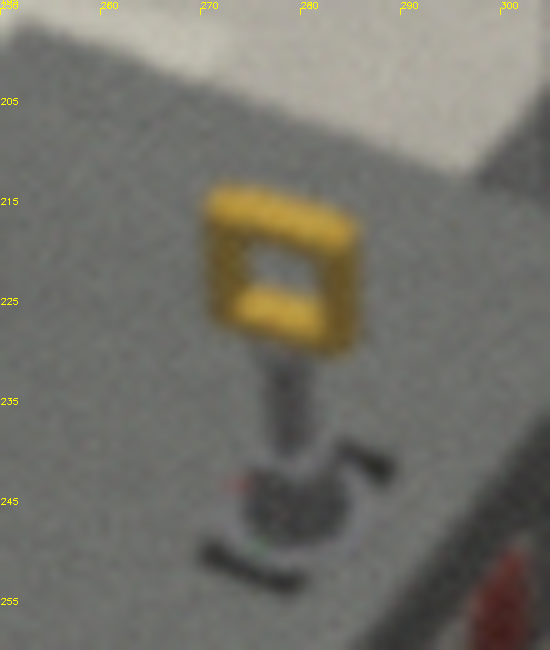

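Run:
```python
from geo import *
out=[]
for n,(x0,y0,x1,y1,f) in {"side":(264,208,296,236,11),"top":(236,184,264,216,11)}.items():
  for ph in(-2,6,14):
    im=cv2.imread(f"pics/{n}20.png")[y0:y1,x0:x1]; im=cv2.resize(im,None,fx=f,fy=f,interpolation=cv2.INTER_CUBIC)
    for e in(-.006,.006):
      for z0 in(.200,):
        X=T(.557,.189,np.radians(ph),[[.02,e,z0+.021],[-.02,e,z0+.021],[-.02,e,z0-.021],[.02,e,z0-.021],[.02,e,z0+.021]])
        p=(proj(n,X)-[x0,y0]+.5)*f-.5; cv2.polylines(im,[np.round(p).astype(int)],False,(0,0,255),1)
    out.append(cv2.resize(im,(260,260)))
cv2.imwrite("pics/h.png",np.vstack([np.hstack(out[:3]),np.hstack(out[3:])]))
```

```text
(no output)
```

View pics/h.png

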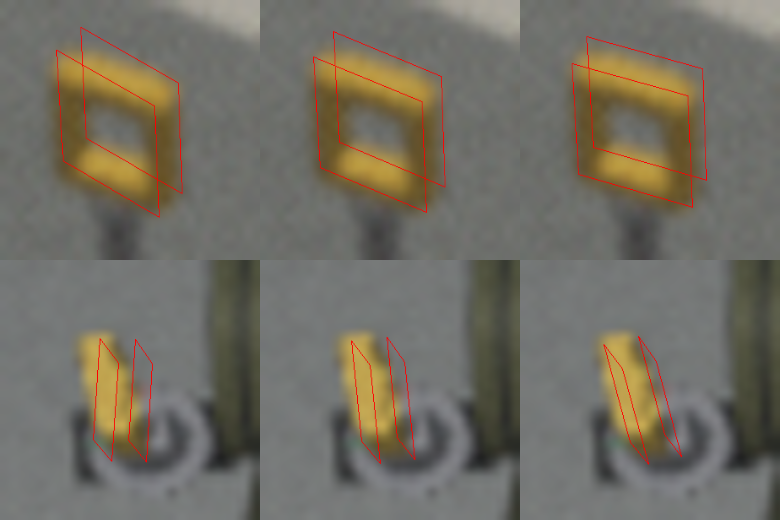

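```bash
python3 -c "
from workcell import robot
s=robot.sense();print(s['t'],s['wrist_force']);print(robot.close_job())"
```

```text
31.2667 [-0.40412797 -0.38806609 -0.17242117]
the job is handed in; nothing more can be done
None
```

I hung the red and then the blue key on the spare hook. I then took the yellow key and fitted it over the spindle by feel. It seated about 15.6 mm below first contact, against a spindle 16 mm tall. I turned it counterclockwise to the stop, released it, and handed the job in at 31.3 s. No verdict is reported on hand-in.

**Last checks**
- **Turn:** the torque rose from about 0.06 N m while turning to 0.36 N m at the stop. I then unwound it about 6° and let go. In the final views the bow sits at roughly 96–98° to the chest, so I take the latch to be at its stop; I had no direct reading of it.
- **Yellow key:** it stands upright in the side view.
- **Blue and red keys:** both hang on the spare hook behind its tip.
- **Robot:** it was clear of everything at hand-in, with the wrist force near zero.
- **Forces:** the highest I read at the wrist was about 7 N on the hooks and 10 N on the lock.

**What disagreed**
- **Key offset in the grip:** the key's socket end sat about 5 mm off the tool axis, so my first try at the spindle landed the socket's rim on its tip. I found the spindle by probing and shifted to follow the side forces while turning.
- **Camera corrections:** my own adjustment of the camera calibration fitted the lock worse than the calibration as supplied.
- **Hook heights:** the pictures put the spare hook about 3–4 mm lower than the full one; by feel it was about 1 mm lower.

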